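# Seat a watch back on the sprung fixture and hold it home

## Task

Take the gold watch that lies dial down on the cushion (its plain gold back showing), lay it in the pocket of the blue sprung nest, still dial down and with its crown in the notch that has the white floor, and let go of it. Then press slowly and gently down on the watch until the nest comes to its hard stop, and finish while still holding it pressed down there. Leave the other two watches where they lie.

Things in the scene. Friction and masses are not known exactly. Their poses are not given: they have to be found in the camera images.
- gold_watch_mid (a point): Centre, half-way up, of the gold watch lying dial down, back up. Round strapless case 42 mm across, 14 mm thick. z points up out of the plain flat back, x to the crown (6 mm knob, out to 25.5 mm), y along the strap lugs. Lug pairs, 22 mm wide overall, end 25 mm from the centre at +y and -y (50 mm across: grasp there); they span 2.5 to 11 mm above the underside. Underside 7 mm below this point.
- gold_watch_crown (a point): The crown of that watch: 23 mm from the centre along its x, at half height.
- nest_floor (a point): Middle of the blue sprung nest's pocket floor, 50 mm above the table when up. z up, x to the crown notch. Pocket: ring of walls 6 mm high, 4 mm thick, inner radius 23 mm, open over 10 mm at the notch (+x, white floor) and wide open at +y and -y. Floor plate 64 mm along x, 36 mm along y, 6 mm thick, so lugs and fingers overhang it at +-y, with free space to the grey base 32 mm below the floor.
- nest (a joint): Downward travel of the sprung nest (m): 0 up, 0.010 at the hard stop. The spring takes about 4 N to start with and about 11 N at the stop (700 N/m); anything beyond that goes into the stop, which is rigid: come to it slowly (about 10 mm/s) and stop at 15 to 20 N, since a fast or hard push would crack the crystal.
- fixture: The whole seating fixture, fixed to the table: grey base 130 mm along x, 100 mm along y, 18 mm high, carrying the nest at its middle. Origin at the centre of its underside, straight under the pocket; axes as the pocket's.
- gold_watch: The same gold watch, about 90 g; origin at the centre of its underside (the dial), axes as above. It lies on a 6 mm thick cushion on the table with two other watches in a row, about 95 mm apart, in any order.
- gold_watch_dial_up_mid (a point): Centre of the other gold watch, of the same size, lying dial up (white dial with hands): leave it alone.
- steel_watch_mid (a point): Centre of the steel watch, of the same size, lying dial up (dark blue dial): leave it alone.
There are look-alikes about, which are no part of the job. What is shaped like the gold_watch but red is not meant.

How it is judged (in metres and radians):
On the way, in this order (a step that is already met when the one before it is completed fails the run):
1. the gold watch sits in the pocket of the nest, dial down, crown in the notch, let go of, the nest still up (horizontal distance between gold_watch_mid and nest_floor below 0.004 m and z of gold_watch_mid in the frame of nest_floor between 0.005 and 0.0095 m and angle between gold_watch_mid's own z axis and vertical below 0.12 rad and x of gold_watch_crown in the frame of nest_floor above 0.017 m and contact force between the fingers and gold_watch below 0.2 N and value of joint nest below 0.003 m and linear speed of gold_watch below 0.02 m/s), for 0.2 s.
2. the watch is pressed down until the nest meets its hard stop (horizontal distance between gold_watch_mid and nest_floor below 0.004 m and z of gold_watch_mid in the frame of nest_floor between 0.005 and 0.0095 m and angle between gold_watch_mid's own z axis and vertical below 0.12 rad and x of gold_watch_crown in the frame of nest_floor above 0.017 m and value of joint nest above 0.0092 m and contact force between the fingers and gold_watch above 6 N), for 0.2 s.
At the end, for the whole second after the job is handed in: The gold watch sits dial down in the pocket (within 4 mm of its middle, 2.5 mm in height, 0.12 rad tilt, crown in the notch) and the fingers hold it pressed (over 6 N) with the nest at its stop (travel over 9.2 of 10 mm), pushed with under 45 N (all of step 2 and contact force between gold_watch and fixture between 6 and 45 N); the arm keeps its last pose, push and grip.
It fails at once if the gold watch lying dial up is moved more than 15 mm (distance of gold_watch_dial_up_mid from where it was at the start of the episode above 0.015 m).
It fails at once if the steel watch is moved more than 15 mm (distance of steel_watch_mid from where it was at the start of the episode above 0.015 m).
It fails at once if the watch is pressed into the nest with more than 90 N (the crystal cracks) (contact force between gold_watch and fixture above 90 N).
It also fails if it takes over 48 s, if anything falls off the work surface, if the arm or the gripper's body presses on something with over 40 N, if the wrist force passes 120 N, or if a joint passes its speed limit or range.

## Robot

A 6-joint arm with a two-finger parallel gripper is mounted at the origin on the work surface. World frame = base frame: x ahead of the robot, y to its left, z up, the work surface at z = 0. Lengths are in mm, angles in degrees, forces in N, time in s.
With the tool pointing down it reaches from about 275 to 725 mm from the base axis. Payload 5.6 kg.
Tool frame: the origin (TCP) lies at the very end of the fingers, on their centre line; the grasp point (between the pads) lies 19 mm behind it (bot.hold_point_z is the distance from the TCP to the grasp point, in mm); z points along the fingers, y is the direction in which the jaws open and shut (so a half turn about z gives the same grasp; the last joint's range is limited). The gripper opens to 85 mm and grips with 20 to 120 N. Pads are 22 mm wide; open, the fingers measure 114 mm over their backs; the gripper's body (76 mm by 85 mm) begins 54 mm behind the grasp point. The pads swing forward as they close: fully open they stand 13 mm farther back than shut.
Start: joints at [16.306, 14.616, 6.199, 0, -81.583, -16.306], TCP at [549.993, 0.025, 206.483] pointing down, gripper open.
Joint ranges: [-168.99, 168.99], [-69.2, 112.95], [-62.41, 85.93], [-164.36, 98.24], [-168.68, -3.75], [-174.98, 174.98]. Speed limits (degrees/s): [147.25, 147.25, 180, 180, 180, 180].

## Interface

Orientations are given as [roll, pitch, yaw] about the fixed x, y, z axes, in that order (R = Rz(yaw) Ry(pitch) Rx(roll)).
In Python, from rig import sense, optics, job, bot gives the robot as it stands.
- The arm moves only by the tool send_rows, never from a script. Its argument "steps" is a list that holds one entry, the list of rows, each a list of 7 numbers: the turn, a rotation vector about the world's x, y, z normalised to -1 to 1, where 1 is pi rad, then the shift along the world's x, y, z normalised to -1 to 1, where 1 is 15 cm, then the opening, from -1 (shut) to 1 (fully open), so that 0 is half open. A call has 1 to 12 rows; each row shifts and turns the commanded pose from where the row before left it; what a row does not reach is not made up. A row lasts 1/12 s, in which the tool goes at most 41.7 mm and 7.16 degrees, less where a joint would pass 70% of its speed; a pose out of reach is approached as far as the arm can. A call with a number of a shift or a turn outside -1 to 1 is refused whole. A call with a gripper value outside its range is refused whole. The fingers move at their own pace and stop on an object; "squeeze" is the grip in N (left out, the last holds). Time passes only in rows, so rows that do not move let the fingers close. It gives the time, the measured TCP pose, the force and the opening at its end, in the units of the state.
- sense(): the state, without advancing time (a new reading comes with each control period).
- optics.snapshot(name): name is "scene" or "side" or "wrist"; returns a dict with "color" (400x640x3 uint8, red, green, blue), "camera_matrix" (3x3 intrinsics, pixels), "extrinsics" (4x4, takes a point from world to camera coordinates). Camera axes: x right, y down, z forward; pixel columns grow to the right and rows downward; lengths in mm; the calibration is good to about 2 mm. The wrist camera is an equidistant fisheye: a pixel r from the principal point sees the ray r / f radians off the axis. A picture is of the moment at which its call begins. There is no depth.
- job.sign_off(): hands the job in, once; it reports no verdict.
The state is a dict: "time": time; "joint_positions": joint angles; "joint_velocities": joint speeds; "joint_torque": joint torques, N m; "tcp_pos": TCP position; "orientation": TCP orientation; "contact_force": force on the tool from outside, world axes, zero at the start; "wrist_torque": the same for the moment, N m; "width": finger opening in mm.
Only numpy, scipy, OpenCV 4.12 (cv2) and the standard library are available. Lean on these libraries where they do the work, as an engineer would, in place of code of your own. Each camera call takes 0.05 s, during which the arm holds its last target.

## Working session

There is one attempt and no reset: what is moved stays moved. The work goes in short steps, Python scripts to look and compute and a tool call to move; the robot and the scene stay as the last step left them, time stands still between calls to the robot, and variables do not carry over. Pictures are saved under pics/ and viewed, and the job is handed in when it is done.

Besides the shell and the picture viewer there is one more tool, called after "Call:" by a JSON object that holds its "op" and its "data", one argument or row to a line. send_rows: Moves the arm, as the interface text tells. Scaled input: -1 to 1 covers 15 cm each way for a shift and pi rad each way for a turn. Its arguments: {"type":"object","properties":{"steps":{"type":"array"},"squeeze":{"type":"number"}},"required":["steps"]}

```bash
mkdir -p pics; ls; python3 - <<'E'
from rig import sense, optics, job, bot
import cv2
for n in ["scene","side","wrist"]:
    s=optics.snapshot(n); cv2.imwrite(f"pics/{n}0.png",s["color"][:,:,::-1])
    print(n,s["camera_matrix"].round(1).tolist(),s["extrinsics"].round(3).tolist())
print(sense(),bot.hold_point_z)
E
```

```text
pics
scene [[370.2, 0.0, 317.3], [0.0, 370.2, 200.4], [0.0, 0.0, 1.0]] [[-0.842, 0.539, -0.012, 470.572], [0.471, 0.724, -0.504, -237.576], [-0.263, -0.43, -0.864, 871.068], [0.0, 0.0, 0.0, 1.0]]
side [[426.6, 0.0, 322.9], [0.0, 426.6, 201.9], [0.0, 0.0, 1.0]] [[0.994, -0.105, 0.02, -527.23], [-0.055, -0.661, -0.749, 75.65], [0.092, 0.743, -0.663, 706.105], [0.0, 0.0, 0.0, 1.0]]
wrist [[309.7, 0.0, 323.1], [0.0, 309.7, 194.8], [0.0, 0.0, 1.0]] [[-1.0, 0.0, 0.001, 549.802], [0.001, 0.966, 0.259, -32.866], [-0.001, 0.259, -0.966, 377.638], [0.0, 0.0, 0.0, 1.0]]
{'time': 0.15, 'joint_positions': array([ 1.63073049e+01,  1.46459512e+01,  6.14653041e+00, -1.85066798e-02,
       -8.15815021e+01, -1.63056920e+01]), 'joint_velocities': array([-0.03954604, -0.05871472,  0.19199722,  0.11119884, -0.02603501,
        0.07280069]), 'joint_torque': array([-1.13390255e-03, -3.86942518e+01,  2.38082260e+01,  5.36670327e+00,
       -4.55894769e-03,  1.90294440e-05]), 'tcp_pos': array([5.49598425e+02, 4.67461751e-02, 2.05793815e+02]), 'orientation': array([ 1.79917193e+02, -5.15297899e-03, -9.00011057e+01]), 'contact_force': array([ 0.75756418, -0.5138179 , -1.09082308]), 'wrist_torque': array([-0.0453371 ,  0.0271867 , -0.04891636]), 'width': 85.41677064700184} 18.700000000000003
```

View pics/scene0.png

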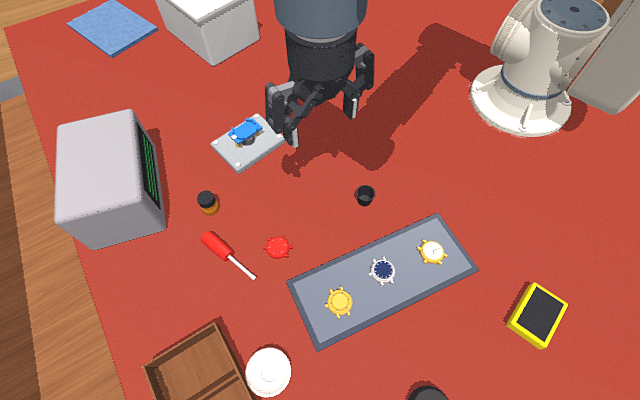

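View pics/side0.png

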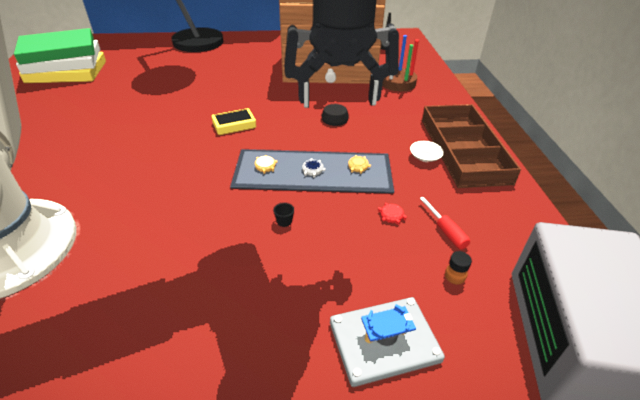

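View pics/wrist0.png

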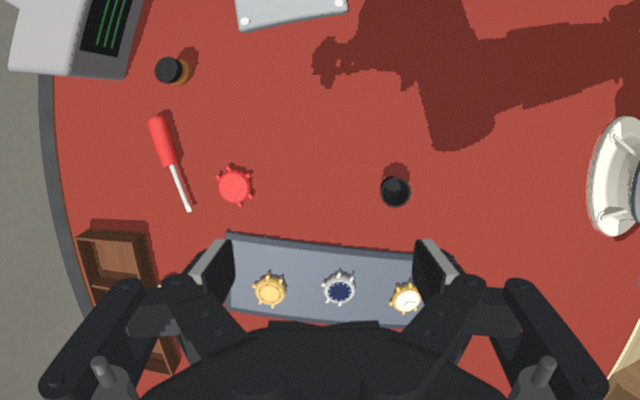

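The candidates in the scene view are the plain gold watch at (340,302), the gold watch with a white dial at (432,252), the steel one at (383,270) and the red look-alike at (278,247). The plain gold back at (340,302) fits the description. I'll confirm it in enlarged crops.

```bash
python3 - <<'E'
import cv2,numpy as np
s=cv2.imread("pics/scene0.png");d=cv2.imread("pics/side0.png");w=cv2.imread("pics/wrist0.png")
def c(im,x,y,hw,hh,k): return cv2.resize(im[y-hh:y+hh,x-hw:x+hw],None,fx=k,fy=k,interpolation=cv2.INTER_CUBIC)
a=np.hstack([c(s,340,302,20,20,10),c(d,358,164,20,20,10)])
b=np.hstack([c(w,270,290,25,18,8),c(s,247,131,25,18,8)])
cv2.imwrite("pics/crop1.png",a)
cv2.imwrite("pics/crop2.png",b)
cv2.imwrite("pics/crop3.png",c(d,386,340,64,48,6))
E
```

```text
(no output)
```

View pics/crop1.png

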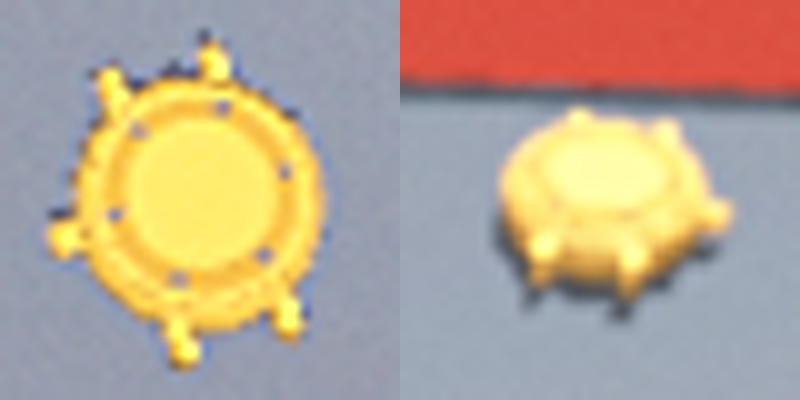

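View pics/crop2.png

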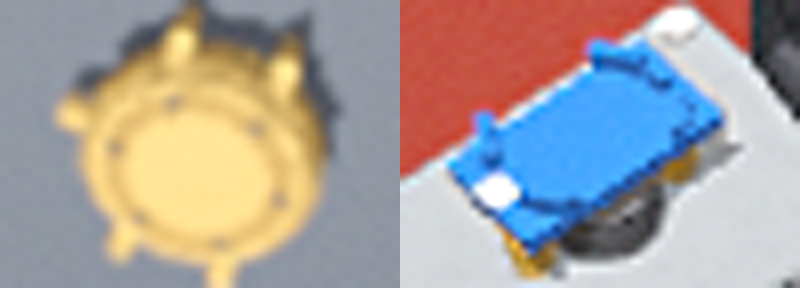

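View pics/crop3.png

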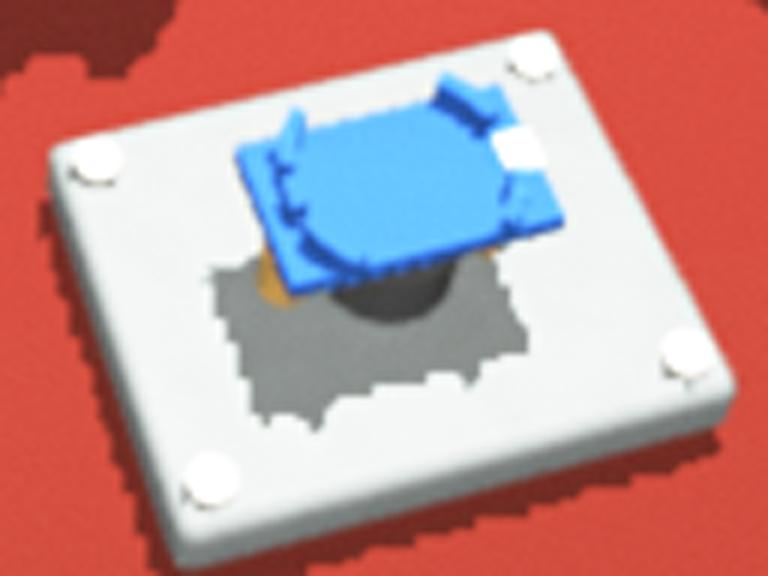

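Confirmed: the plain-backed gold watch is the one at (340,302). Its crown is at lower left in the scene view and on the right in the side view. The nest's white notch faces away from the robot, at side (408,316). Next I'll fit the poses from both views.

```bash
cat > geo.py <<'E'
import numpy as np, cv2
from scipy.optimize import least_squares
from rig import sense, optics, job, bot
def proj(s,P):
    K,T=s["camera_matrix"],s["extrinsics"]
    p=np.atleast_2d(P)@T[:3,:3].T+T[:3,3]; q=p@K.T; return q[:,:2]/q[:,2:]
def cp(u,v,x0,y0,k): return [(u+.5)/k-.5+x0,(v+.5)/k-.5+y0]
def fit(obs,x0):
    # obs: list (snap, local pts, zs, pixels); per-view fit & joint
    def res(p,o):
        r=[]
        for s,L,px in o:
            L=np.array(L,float);c,d=np.cos(p[2]),np.sin(p[2])
            W=np.c_[p[0]+c*L[:,0]-d*L[:,1],p[1]+d*L[:,0]+c*L[:,1],L[:,2]]
            r.append((proj(s,W)-np.array(px)).ravel())
        return np.concatenate(r)
    for o in [obs]+[[q] for q in obs]:
        f=least_squares(res,x0,args=(o,),x_scale=[100,100,1]);print(f.x[:2].round(1),np.degrees(f.x[2]).round(2),"rms",np.sqrt(np.mean(f.fun**2)).round(2)); print(f.fun.round(1))
E
python3 - <<'E'
from geo import *
S=optics.snapshot("scene");D=optics.snapshot("side")
C=lambda u,v:cp(u,v,320,282,10)
Dd=lambda u,v:cp(u-400,v,338,144,10)
# watch local: back centre z=20, crown z=13, lugs x=+-~9.5,y=+-24 z=13
l=9.2;m=23.5;z=14
# crown orientation: scene crown left-lower. side crown right.
# side view: x right,y up(image far=+y). crown +x right => local y ~ up (far)
L=[[0,0,20],[23,0,13],[l,m,z],[-l,m,z],[-l,-m,z],[l,-m,z]]
fit([(S,L,[C(196,197),C(64,238),C(185,350),C(288,320),C(212,60),C(112,82)]),
     (D,L,[Dd(607,160),Dd(716,214),Dd(668,130),Dd(580,118),Dd(541,262),Dd(630,272)])],[580,-300,0])
N=lambda u,v:cp(u,v,322,292,6)
M=lambda u,v:cp(u-400,v,222,113,8)
a,b=32,18
fit([(S,[[a,-b,50],[a,b,50],[-a,b,50]],[M(450,170),M(535,250),M(724,108)][0:3]),
     (D,[[-a,b,50],[-a,-b,50],[a,-b,50],[a,b,50]],[N(237,148),N(293,290),N(563,222),N(498,88)])],[600,300,0.1])
E
```

```text
[621.7 168.6] -18.63 rms 0.51
[ 0.7 -0.6  0.5 -0.3  0.1  0.2  0.6  0.4  0.4 -0.6  0.  -0.2  0.5  0.9
  0.4 -0.1  0.3  0.5  0.4  0.4  0.6 -0.9  0.7 -0.5]
[622.4 168.4] -18.47 rms 0.33
[ 0.3 -0.5  0.1 -0.1 -0.2  0.4  0.2  0.6 -0.  -0.4 -0.4 -0. ]
[620.7 168.7] -18.79 rms 0.44
[ 0.   0.9 -0.1 -0.1 -0.2  0.4 -0.   0.4  0.1 -0.9  0.1 -0.6]
[ 590.9 -228.3] 10.48 rms 1.05
[-0.6 -2.  -0.7 -2.1  0.2 -0.9 -0.7 -0.3 -0.1 -0.2  1.1 -1.1  0.2 -1.4]
[ 592.6 -224.3] 12.87 rms 0.24
[-0.4  0.2  0.1 -0.3  0.3  0.1]
[ 590.5 -229.4] 9.67 rms 0.55
[-0.8  0.1 -0.6  0.3  1.  -0.   0.4 -0.5]
```

The watch is at (621.7, 168.6) with its crown at about -18.6°. The nest is at roughly (591, -228) with yaw about 10°, which I'll refine later. I'll move above the watch and turn the jaws onto the lugs.

Call:
{"op": "send_rows", "data": {
  "steps": [
    [[0, 0, 0.036, 0.0436, 0.1022, -0.058, 0.6], [0, 0, 0.036, 0.0436, 0.1022, -0.058, 0.6], [0, 0, 0.036, 0.0436, 0.1022, -0.058, 0.6], [0, 0, 0.036, 0.0436, 0.1022, -0.058, 0.6], [0, 0, 0.036, 0.0436, 0.1022, -0.058, 0.6], [0, 0, 0.036, 0.0436, 0.1022, -0.058, 0.6], [0, 0, 0.036, 0.0436, 0.1022, -0.058, 0.6], [0, 0, 0.036, 0.0436, 0.1022, -0.058, 0.6], [0, 0, 0.036, 0.0436, 0.1022, -0.058, 0.6], [0, 0, 0.036, 0.0436, 0.1022, -0.058, 0.6], [0, 0, 0.036, 0.0436, 0.1022, -0.058, 0.6], [0, 0, 0, 0, 0, 0, 0.6]]
  ]
}}

```text
time: 1.25
tcp_pos: [621.3, 170.7, 107.7]
orientation: [179.9, 0.2, -18.3]
contact_force: [0.1, -0.4, -0.9]
width: 68.4
```

```bash
python3 - <<'E'
from geo import *
st=sense();print(st["tcp_pos"].round(1),st["orientation"].round(2),st["joint_positions"].round(0),st["width"],st["contact_force"].round(1))
for n in ["wrist","side","scene"]:
    s=optics.snapshot(n); cv2.imwrite(f"pics/{n}1.png",s["color"][:,:,::-1])
d=cv2.imread("pics/side1.png");s=cv2.imread("pics/scene1.png")
cv2.imwrite("pics/c4.png",cv2.resize(d[290:386,322:450],None,fx=6,fy=6,interpolation=cv2.INTER_CUBIC))
cv2.imwrite("pics/c5.png",cv2.resize(s[108:178,202:292],None,fx=8,fy=8,interpolation=cv2.INTER_CUBIC))
E
```

```text
[621.3 170.7 107.7] [179.88   0.19 -18.32] [ 29.  28.  11.  -0. -74.  43.] 68.4050393457306 [ 0.1 -0.4 -0.9]
```

View pics/wrist1.png

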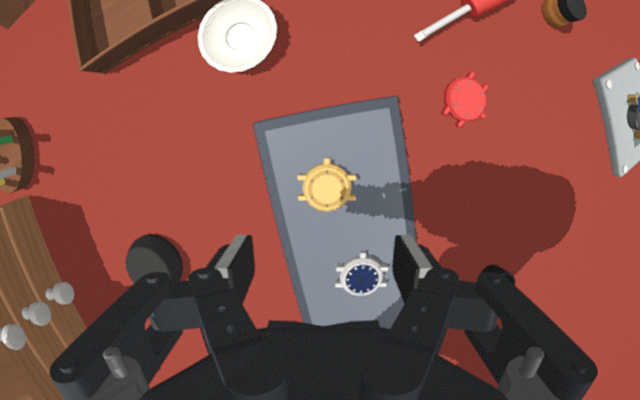

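View pics/c4.png

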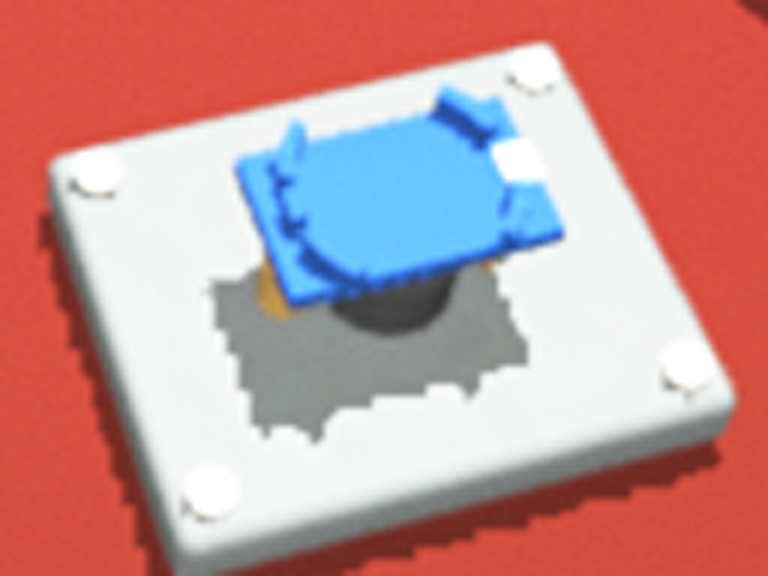

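View pics/c5.png

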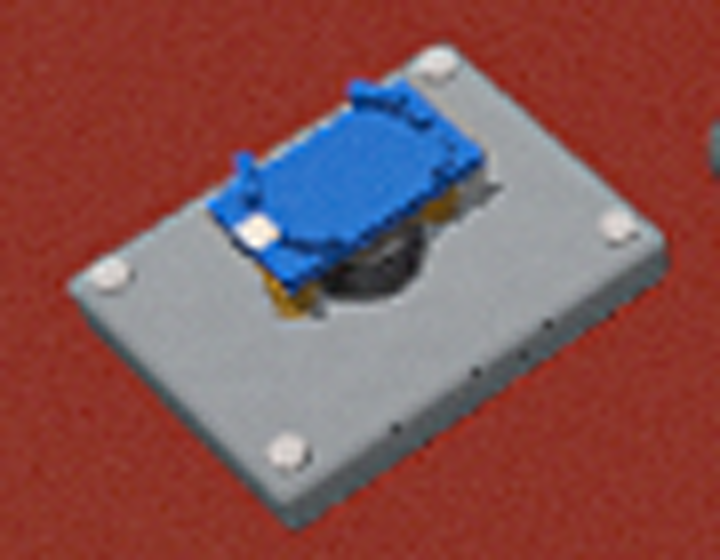

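```bash
python3 - <<'E'
from geo import *
S=optics.snapshot("scene");D=optics.snapshot("side")
M=lambda u,v:cp(u,v,202,108,8); N=lambda u,v:cp(u,v,322,290,6)
a,b=32,18
C=[[a,-b,50],[a,b,50],[-a,b,50],[-a,-b,50]]
q=lambda sx,sy:[[sx,-sy,19],[sx,sy,19],[-sx,sy,19],[-sx,-sy,19]]
sc=[M(208,207),M(290,284),M(488,157),M(405,82)]
ss=[M(110,272),M(288,450),M(618,224),M(437,60)]
# scene: which is +y? check both labellings through side
dc=[N(564,235),N(500,98),N(237,162),N(293,302)]
ds=[N(688,363),N(532,66),N(97,170),N(211,491)]
for zc in (50,):
  print("plate");fit([(S,C,sc),(D,C,dc)],[590,-228,.2])
for sx,sy in((55,40),(54,39),(56,41)):
  print("screws",sx,sy);fit([(S,q(sx,sy),ss),(D,q(sx,sy),ds)],[590,-228,.2])
s=optics.snapshot("wrist")
T=s["extrinsics"];K=s["camera_matrix"]
def fish(P):
    p=T[:3,:3]@P+T[:3,3];r=np.hypot(p[0],p[1]);th=np.arctan2(r,p[2]);return K[0,0]*th*p[:2]/r+K[:2,2]
w=np.radians(-18.6);print(fish(np.array([621.7,168.6,20])),fish(np.array([621.7+23*np.cos(w),168.6+23*np.sin(w),13])), "tcp",fish(sense()["tcp_pos"]))
w=cv2.imread("pics/wrist1.png");cv2.imwrite("pics/c6.png",cv2.resize(w[150:225,280:380],None,fx=8,fy=8,interpolation=cv2.INTER_CUBIC))
E
```

```text
plate
[ 591.2 -228.1] 9.7 rms 1.03
[-0.4 -1.7 -0.4 -1.3 -0.3 -1.8 -0.4 -1.8  1.  -1.1  0.3 -1.  -0.5 -1.1
 -0.3 -0.6]
[ 592.5 -223.7] 9.47 rms 0.18
[-0.1 -0.1 -0.1  0.4  0.1 -0.1  0.1 -0.2]
[ 590.7 -229.5] 9.71 rms 0.47
[ 0.9 -0.2  0.2 -0.1 -0.7 -0.2 -0.4  0.3]
screws 55 40
[ 591.5 -227.1] 9.85 rms 0.26
[ 0.4  0.1  0.3  0.   0.2  0.   0.1  0.3 -0.3  0.   0.1  0.5  0.4  0.3
  0.3 -0.2]
[ 591.8 -227.7] 9.79 rms 0.11
[ 0.1 -0.1 -0.  -0.1 -0.  -0.  -0.1  0.2]
[ 591.3 -226.9] 9.87 rms 0.27
[-0.5 -0.1 -0.   0.4  0.2  0.2  0.2 -0.3]
screws 54 39
[ 591.4 -227.3] 9.81 rms 0.78
[ 1.   0.   0.3 -0.6 -0.5 -0.   0.1  0.7 -1.4 -0.3 -0.2  1.3  1.3  0.8
  0.8 -1. ]
[ 591.9 -227.5] 9.74 rms 0.5
[ 0.8 -0.   0.1 -0.6 -0.7  0.  -0.1  0.8]
[ 591.3 -227.2] 9.84 rms 0.96
[-1.5 -0.4 -0.3  1.2  1.1  0.8  0.7 -1. ]
screws 56 41
[ 591.5 -226.9] 9.88 rms 0.44
[-0.3  0.1  0.2  0.7  0.9  0.1  0.2 -0.1  0.7  0.3  0.4 -0.4 -0.5 -0.3
 -0.1  0.6]
[ 591.7 -227.8] 9.83 rms 0.34
[-0.5 -0.1 -0.1  0.4  0.6 -0.1 -0.  -0.3]
[ 591.4 -226.7] 9.91 rms 0.44
[ 0.6  0.1  0.3 -0.5 -0.6 -0.4 -0.2  0.5]
[322.05847622 192.00604787] [321.9705132  164.31579392] tcp [321.9219422  230.54541143]
```

View pics/c6.png

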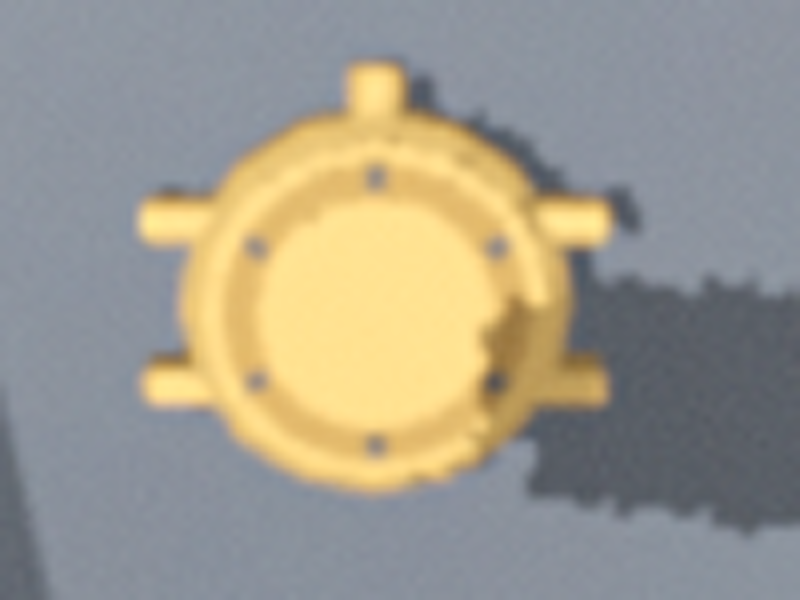

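The wrist crop shows the watch centre at about (326.5,188.6) with the crown straight up, so the yaw is already aligned. The gripper's symmetry line is at about column 324, so the watch is about 2.5 mm towards -y. That agrees with the other views. Descending partway.

Call:
{"op": "send_rows", "data": {
  "steps": [
    [[0, 0, 0, 0, 0, -0.087, 0.6], [0, 0, 0, 0, 0, -0.087, 0.6], [0, 0, 0, 0, 0, -0.087, 0.6], [0, 0, 0, 0, 0, -0.087, 0.6], [0, 0, 0, 0, 0, -0.087, 0.6], [0, 0, 0, 0, 0, -0.087, 0.6], [0, 0, 0, 0, 0, 0, 0.6], [0, 0, 0, 0, 0, 0, 0.6]]
  ]
}}

```text
time: 2.22
tcp_pos: [621.7, 168.0, 32.6]
orientation: [180.0, 0.0, -18.8]
contact_force: [0.6, 0.5, -0.4]
width: 68.5
```

```bash
python3 - <<'E'
from geo import *
for n in ["wrist","side","scene"]:
    s=optics.snapshot(n); cv2.imwrite(f"pics/{n}2.png",s["color"][:,:,::-1])
st=sense();print(st["tcp_pos"].round(1),st["orientation"].round(2),st["width"],st["contact_force"].round(1))
d=cv2.imread("pics/side2.png");s=cv2.imread("pics/scene2.png")
cv2.imwrite("pics/c7.png",np.hstack([cv2.resize(d[130:200,325:395],None,fx=5.5,fy=5.5,interpolation=cv2.INTER_CUBIC),cv2.resize(s[260:330,305:375],None,fx=5.5,fy=5.5,interpolation=cv2.INTER_CUBIC)]))
E
```

```text
[622.8 168.8  34. ] [-1.7991e+02 -1.1000e-01 -1.8730e+01] 68.5485185035384 [ 0.1  0.4 -0.5]
```

View pics/wrist2.png

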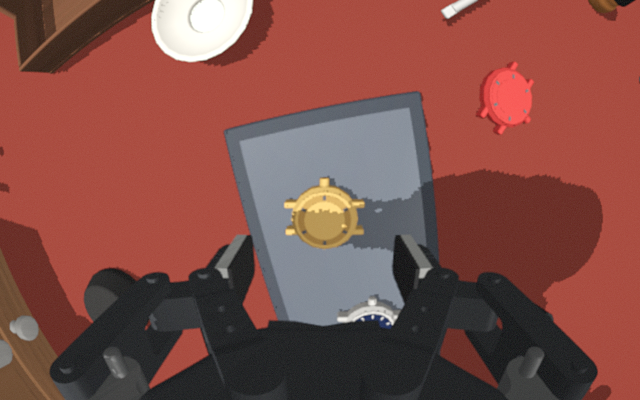

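View pics/c7.png

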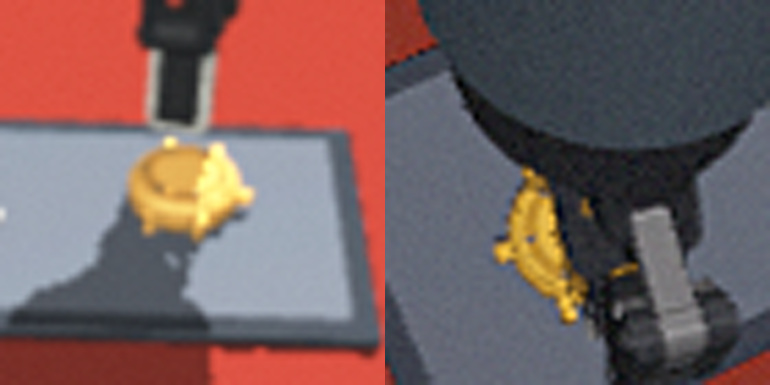

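The watch is centred between the fingers (column about 324.5). Descending to lug height.

Call:
{"op": "send_rows", "data": {
  "steps": [
    [[0, 0, 0, 0, 0, -0.036, 0.6], [0, 0, 0, 0, 0, -0.036, 0.6], [0, 0, 0, 0, 0, -0.036, 0.6], [0, 0, 0, 0, 0, -0.036, 0.6], [0, 0, 0, 0, 0, -0.03, 0.6], [0, 0, 0, 0, 0, 0, 0.6], [0, 0, 0, 0, 0, 0, 0.6]]
  ]
}}

```text
time: 2.95
tcp_pos: [621.7, 168.5, 5.9]
orientation: [180.0, 0.0, -18.7]
contact_force: [0.4, 0.7, 0.0]
width: 68.7
```

```bash
cat > look.py <<'E'
import sys
from geo import *
# look.py tag dx0 dy0 dx1 dy1 (side crop) sx0.. (scene crop)
t=sys.argv[1]; v=list(map(int,sys.argv[2:]))
P=[]
for n in ["wrist","side","scene"]:
    s=optics.snapshot(n); cv2.imwrite(f"pics/{n}{t}.png",s["color"][:,:,::-1])
    q=sense();P.append(np.r_[q["tcp_pos"],q["orientation"]%360,q["contact_force"]])
print(np.mean(P,0).round(1),q["time"],q["width"])
d=cv2.imread(f"pics/side{t}.png");s=cv2.imread(f"pics/scene{t}.png")
h=70
cr=lambda im,x,y:cv2.resize(im[y-35:y+35,x-35:x+35],None,fx=5.5,fy=5.5,interpolation=cv2.INTER_CUBIC)
cv2.imwrite(f"pics/crop{t}.png",np.hstack([cr(d,*v[:2]),cr(s,*v[2:])]))
E
python3 look.py 3 360 165 340 300
```

```text
[ 6.221e+02  1.687e+02  6.500e+00  1.800e+02  3.600e+02  3.413e+02
  3.000e-01 -2.000e-01  2.000e-01] 3.1 68.43436800502718
```

View pics/crop3.png

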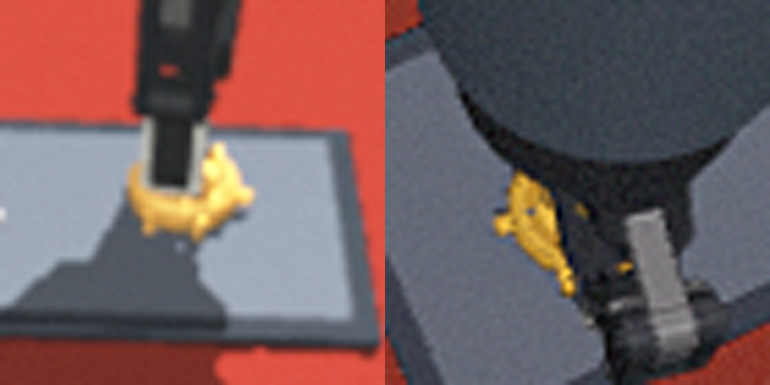

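View pics/wrist3.png

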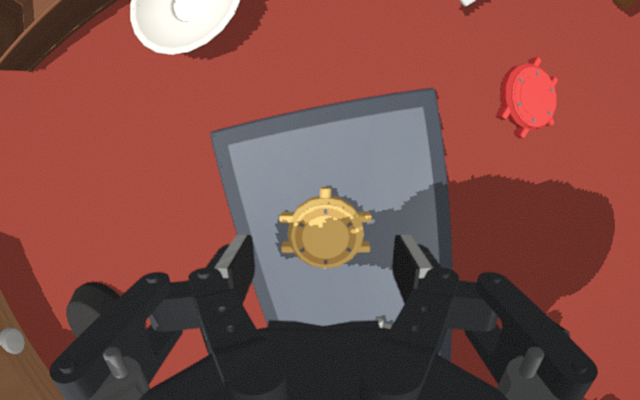

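Call:
{"op": "send_rows", "data": {
  "steps": [
    [[0, 0, 0, 0, 0, -0.016, 0.5], [0, 0, 0, 0, 0, 0, 0.3], [0, 0, 0, 0, 0, 0, 0.1], [0, 0, 0, 0, 0, 0, 0.0], [0, 0, 0, 0, 0, 0, 0.0], [0, 0, 0, 0, 0, 0, 0.0]]
  ],
  "squeeze": 30
}}

```text
time: 3.6
tcp_pos: [622.0, 168.7, 4.1]
orientation: [-180.0, -0.0, -18.7]
contact_force: [-0.8, -1.4, -0.6]
width: 42.9
```

```bash
python3 look.py 4 360 165 340 300
```

```text
[ 6.220e+02  1.687e+02  4.000e+00  1.800e+02  3.600e+02  3.413e+02
  1.000e-01 -0.000e+00  4.000e-01] 3.75 43.02501420231333
```

View pics/crop4.png

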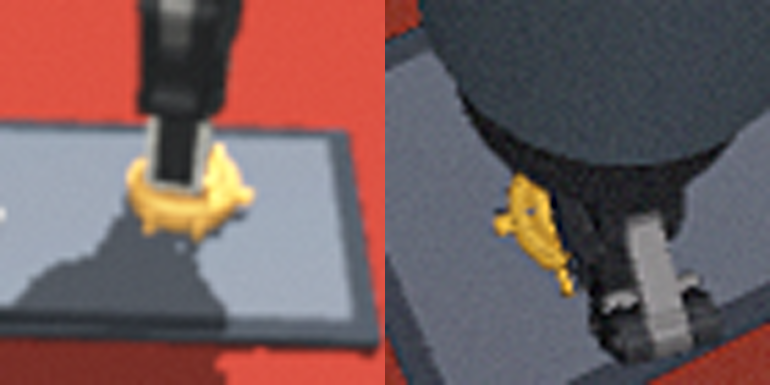

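View pics/wrist4.png

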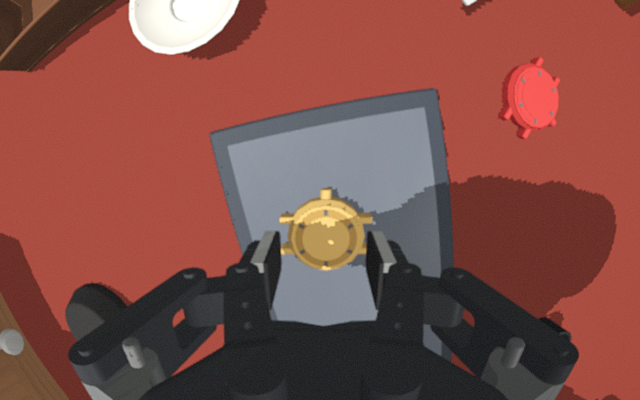

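The opening is 43 mm, below the 50 mm over the lugs, so the fingers are not on them. I'll work out where the fingertips actually are.

```bash
python3 - <<'E'
from geo import *
S=optics.snapshot("scene");D=optics.snapshot("side")
a=np.radians(-18.7);xw=np.array([np.cos(a),np.sin(a)]);yw=np.array([-xw[1],xw[0]])
c=np.array([622,168.7])
for z in (4,8,12,16,20,24,28):
    p=[np.r_[c-23*yw,z],np.r_[c-23*yw+11*xw,z],np.r_[c-23*yw-11*xw,z]]
    print(z,[((q-[325,130])*5.5).round(0) for q in proj(D,p)])
d=cv2.imread("pics/side4.png");s=cv2.imread("pics/scene4.png");w=cv2.imread("pics/wrist4.png")
cr=lambda im,x,y:cv2.resize(im[y-19:y+19,x-19:x+19],None,fx=10,fy=10,interpolation=cv2.INTER_CUBIC)
cv2.imwrite("pics/c8.png",np.hstack([cr(d,358,165),cr(s,348,310)]))
cv2.imwrite("pics/c9.png",cv2.resize(w[180:290,240:410],None,fx=4.5,fy=4.5,interpolation=cv2.INTER_CUBIC))
E
```

```text
4 [array([173., 238.]), array([203., 242.]), array([144., 234.])]
8 [array([174., 229.]), array([204., 234.]), array([145., 225.])]
12 [array([175., 221.]), array([204., 225.]), array([145., 216.])]
16 [array([176., 212.]), array([205., 216.]), array([146., 208.])]
20 [array([176., 203.]), array([206., 208.]), array([147., 199.])]
24 [array([177., 194.]), array([207., 199.]), array([148., 190.])]
28 [array([178., 186.]), array([208., 190.]), array([148., 181.])]
```

View pics/c8.png

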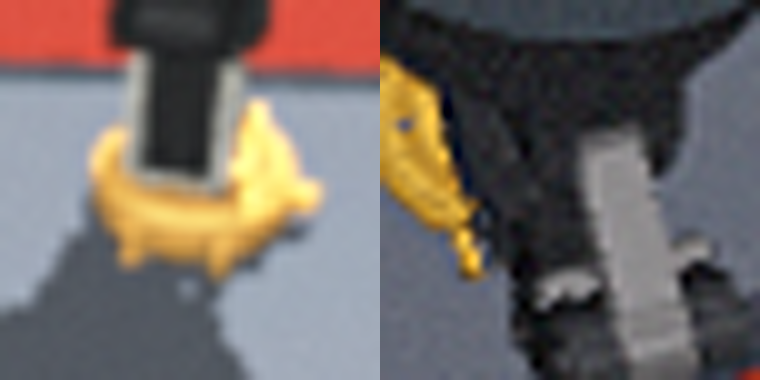

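View pics/c9.png

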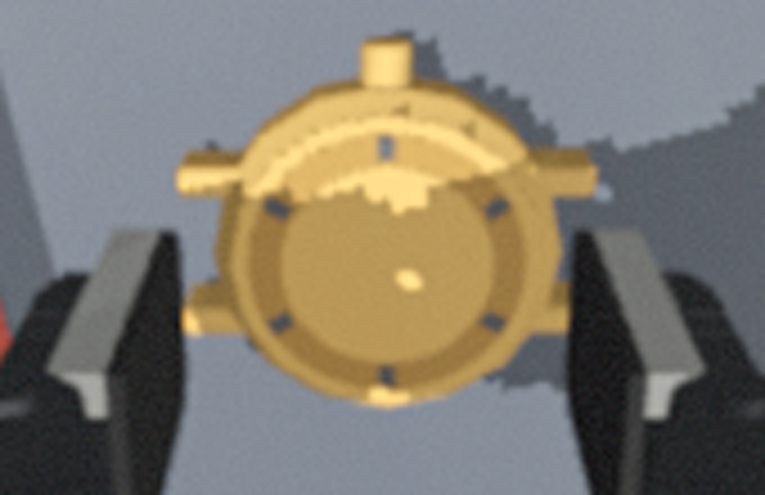

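Both views put the fingertips about 20 mm above the nominal TCP, at z≈25. I'll cross-check that with the start picture before going lower.

```bash
python3 - <<'E'
from geo import *
S=optics.snapshot("scene");D=optics.snapshot("side")
for z in (196,206,216,226,236):
    print(z,proj(D,[[550-45,-11,z],[550+45,-11,z]]).round(0).tolist(),proj(S,[[550-45,11,z],[550+45,11,z]]).round(0).tolist())
d=cv2.imread("pics/side0.png");s=cv2.imread("pics/scene0.png")
cv2.imwrite("pics/c10.png",np.hstack([cv2.resize(d[20:120,280:400],None,fx=3.3,fy=3.3),cv2.resize(s[50:150,260:380],None,fx=3.3,fy=3.3)]))
E
```

```text
196 [[309.0, 138.0], [370.0, 136.0]] [[349.0, 141.0], [299.0, 167.0]]
206 [[309.0, 132.0], [371.0, 130.0]] [[350.0, 137.0], [298.0, 163.0]]
216 [[309.0, 126.0], [372.0, 124.0]] [[350.0, 132.0], [298.0, 159.0]]
226 [[309.0, 120.0], [372.0, 118.0]] [[351.0, 128.0], [298.0, 155.0]]
236 [[309.0, 114.0], [373.0, 111.0]] [[351.0, 123.0], [297.0, 150.0]]
```

View pics/c10.png

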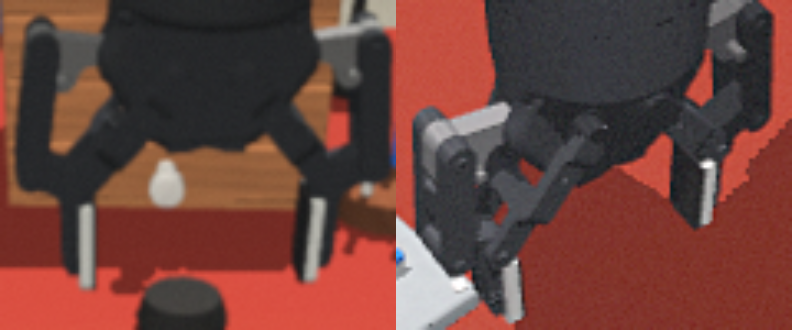

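In the start picture too, the tips are well above the nominal TCP. The visual height is what counts here, so I'll open a little, go lower in small steps and watch the force.

Call:
{"op": "send_rows", "data": {
  "steps": [
    [[0, 0, 0, 0, 0, 0, 0.45], [0, 0, 0, 0, 0, 0, 0.45], [0, 0, 0, 0, 0, 0, 0.45], [0, 0, 0, 0, 0, -0.022, 0.45], [0, 0, 0, 0, 0, -0.022, 0.45], [0, 0, 0, 0, 0, -0.022, 0.45], [0, 0, 0, 0, 0, 0, 0.45]]
  ]
}}

```text
time: 4.53
tcp_pos: [621.2, 168.4, -7.1]
orientation: [179.9, 0.1, -18.7]
contact_force: [0.1, 0.2, -0.6]
width: 61.8
```

```bash
python3 look.py 5 360 165 340 300
```

```text
[ 6.217e+02  1.685e+02 -6.300e+00  1.800e+02  0.000e+00  3.413e+02
  1.000e-01  1.000e-01  7.000e-01] 4.6833 62.1530401254567
```

View pics/crop5.png

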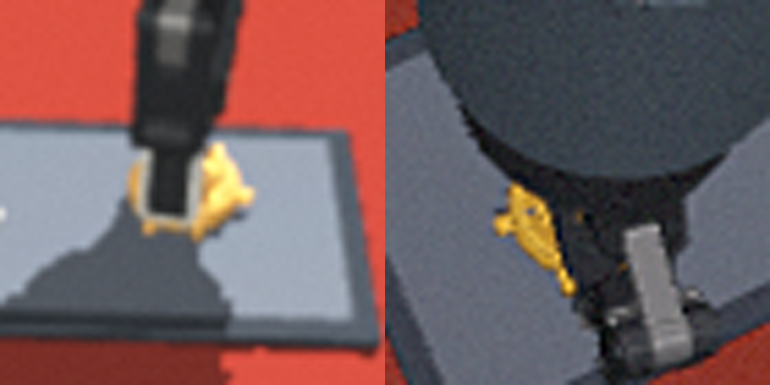

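View pics/wrist5.png

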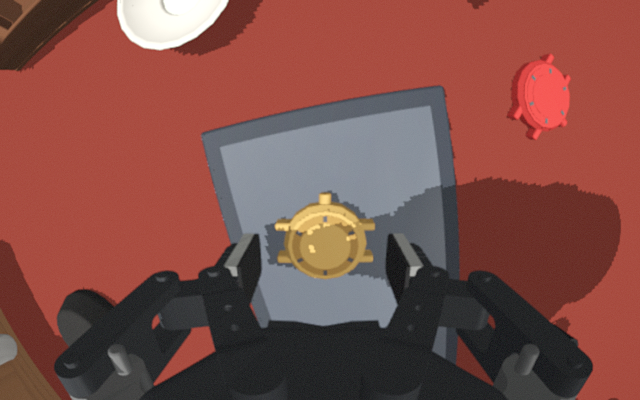

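Call:
{"op": "send_rows", "data": {
  "steps": [
    [[0, 0, 0, 0, 0, -0.022, 0.45], [0, 0, 0, 0, 0, -0.02, 0.45], [0, 0, 0, 0, 0, 0, 0.4], [0, 0, 0, 0, 0, 0, 0.3], [0, 0, 0, 0, 0, 0, 0.2], [0, 0, 0, 0, 0, 0, 0.0], [0, 0, 0, 0, 0, 0, 0.0]]
  ],
  "squeeze": 25
}}

```text
time: 5.27
tcp_pos: [621.9, 168.4, -11.6]
orientation: [180.0, -0.0, -18.7]
contact_force: [-2.1, -1.2, 4.8]
width: 44.8
```

```bash
python3 look.py 6 360 165 340 300
```

```text
[622.  168.4 -11.6 180.  360.  341.3  -2.4  -1.6   5.4] 5.4167 44.64248442539027
```

View pics/crop6.png

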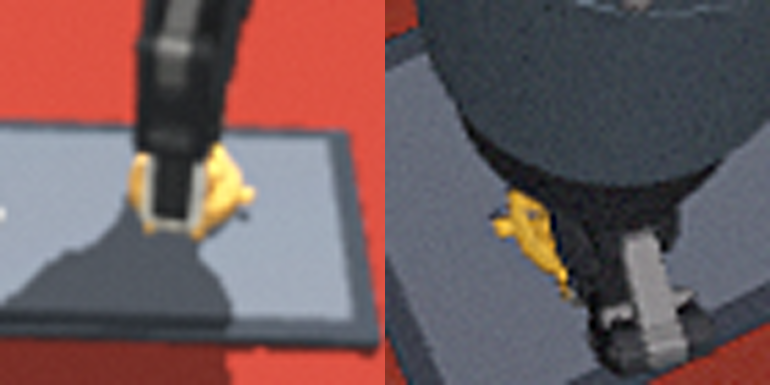

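View pics/wrist6.png

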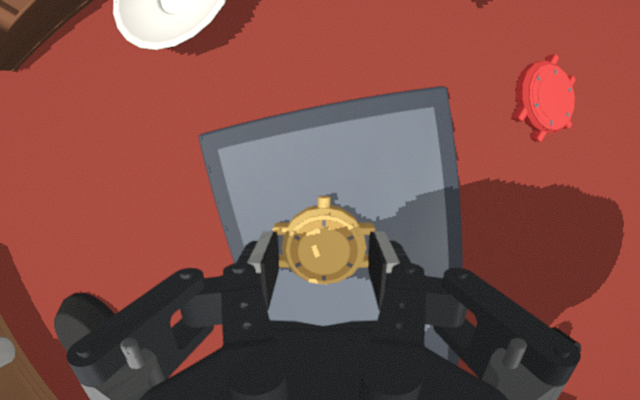

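The upward force of 5 N at 44.6 mm means the tips are resting on top of the lugs. That puts them at z≈17, so I need to go about 8 mm lower. Opening, descending and closing again.

Call:
{"op": "send_rows", "data": {
  "steps": [
    [[0, 0, 0, 0, 0, 0.01, 0.45], [0, 0, 0, 0, 0, 0, 0.45], [0, 0, 0, 0, 0, 0, 0.45], [0, 0, 0, 0, 0, -0.024, 0.45], [0, 0, 0, 0, 0, -0.024, 0.45], [0, 0, 0, 0, 0, -0.018, 0.45], [0, 0, 0, 0, 0, 0, 0.45]]
  ]
}}

```text
time: 6.0
tcp_pos: [621.2, 168.4, -21.8]
orientation: [179.9, 0.1, -18.7]
contact_force: [-0.5, -0.9, -0.1]
width: 61.8
```

```bash
python3 look.py 7 360 165 340 300
```

```text
[ 6.217e+02  1.686e+02 -2.110e+01  1.800e+02  0.000e+00  3.413e+02
 -0.000e+00 -1.000e-01 -0.000e+00] 6.15 61.94636609102038
```

View pics/crop7.png

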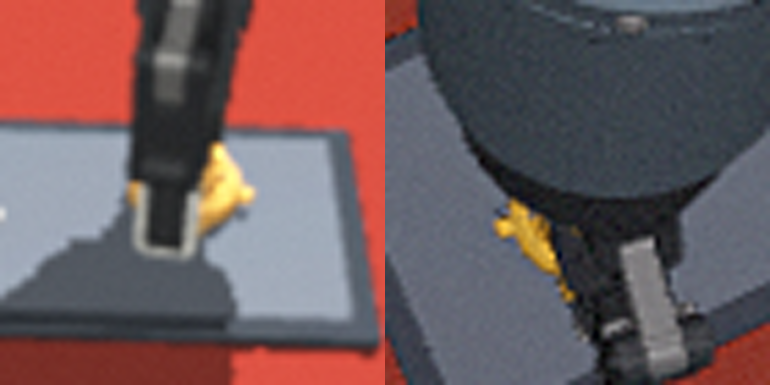

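View pics/wrist7.png

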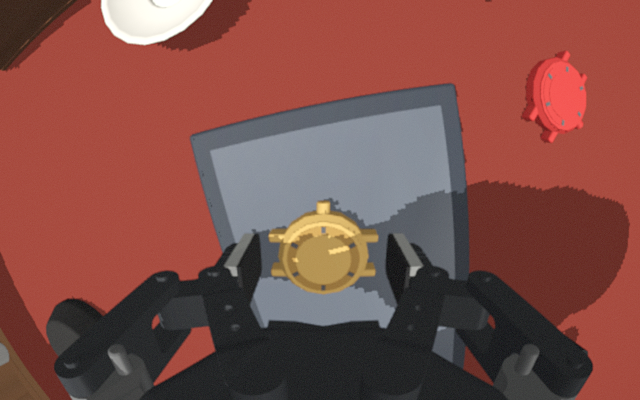

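Call:
{"op": "send_rows", "data": {
  "steps": [
    [[0, 0, 0, 0, 0, 0, 0.35], [0, 0, 0, 0, 0, 0, 0.25], [0, 0, 0, 0, 0, 0, 0.15], [0, 0, 0, 0, 0, 0, 0.0], [0, 0, 0, 0, 0, 0, -0.1], [0, 0, 0, 0, 0, 0, -0.1]]
  ],
  "squeeze": 25
}}

```text
time: 6.65
tcp_pos: [622.1, 168.7, -20.2]
orientation: [-180.0, -0.0, -18.7]
contact_force: [-1.9, 0.2, 3.8]
width: 48.7
```

```bash
python3 look.py 8 360 165 340 300
```

```text
[ 6.221e+02  1.687e+02 -2.020e+01  1.800e+02  3.600e+02  3.413e+02
 -1.300e+00 -6.000e-01  4.300e+00] 6.8 48.7335108578335
```

View pics/crop8.png

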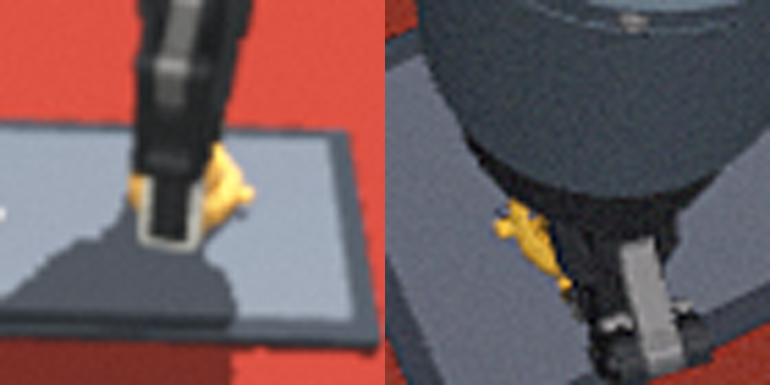

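View pics/wrist8.png

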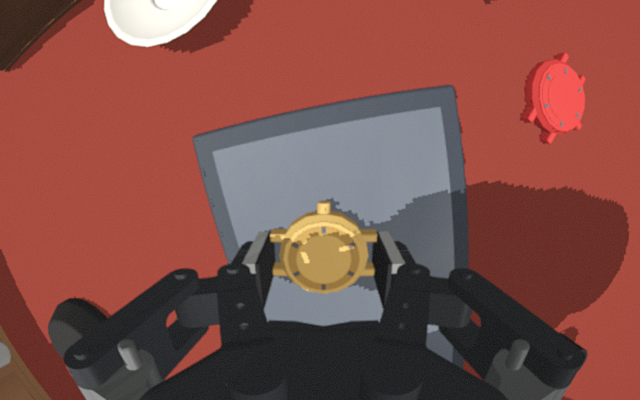

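Width is 48.7 mm and stalled, so the lugs are gripped. Lifting.

Call:
{"op": "send_rows", "data": {
  "steps": [
    [[0, 0, 0, 0, 0, 0.02, -0.1], [0, 0, 0, 0, 0, 0.03, -0.1], [0, 0, 0, 0, 0, 0.05, -0.1], [0, 0, 0, 0, 0, 0.1, -0.1], [0, 0, 0, 0, 0, 0.1, -0.1], [0, 0, 0, 0, 0, 0.1, -0.1], [0, 0, 0, 0, 0, 0.1, -0.1], [0, 0, 0, 0, 0, 0.1, -0.1], [0, 0, 0, 0, 0, 0, -0.1], [0, 0, 0, 0, 0, 0, -0.1]]
  ]
}}

```text
time: 7.63
tcp_pos: [622.4, 169.0, 70.4]
orientation: [-179.9, -0.1, -18.7]
contact_force: [-0.4, -0.7, -1.3]
width: 49.0
```

```bash
python3 look.py 9 360 115 350 260
```

```text
[ 6.213e+02  1.686e+02  6.860e+01  1.800e+02  1.000e-01  3.413e+02
 -4.000e-01 -2.000e-01 -1.700e+00] 7.7833 49.178730709167155
```

View pics/crop9.png

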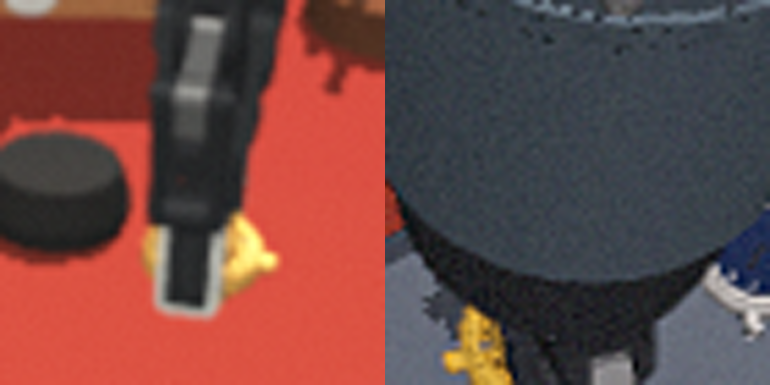

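View pics/wrist9.png

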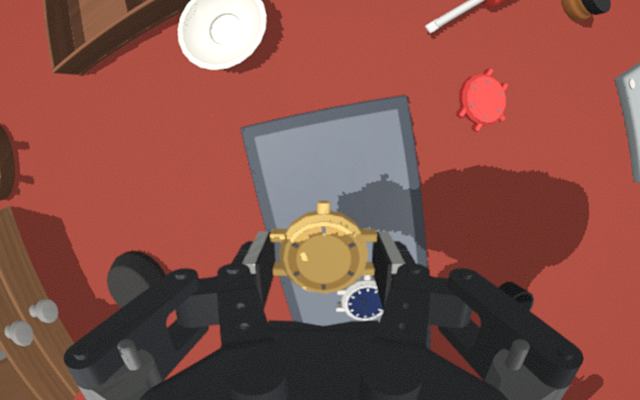

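The watch is held level, dial down, with the crown straight ahead in the wrist view. Its underside is about 26 mm above the nominal TCP. Moving over to the nest.

Call:
{"op": "send_rows", "data": {
  "steps": [
    [[0, 0, 0.0132, -0.017, -0.12, 0, -0.1], [0, 0, 0.0132, -0.017, -0.22, 0, -0.1], [0, 0, 0.0132, -0.017, -0.22, 0, -0.1], [0, 0, 0.0132, -0.017, -0.22, 0, -0.1], [0, 0, 0.0132, -0.017, -0.22, 0, -0.1], [0, 0, 0.0132, -0.017, -0.22, 0, -0.1], [0, 0, 0.0132, -0.017, -0.22, 0, -0.1], [0, 0, 0.0132, -0.017, -0.22, 0, -0.1], [0, 0, 0.0132, -0.017, -0.22, 0, -0.1], [0, 0, 0.0132, -0.017, -0.22, 0, -0.1], [0, 0, 0.0132, -0.017, -0.22, 0, -0.1], [0, 0, 0.0132, -0.017, -0.22, 0, -0.1]]
  ]
}}

```text
time: 8.78
tcp_pos: [590.3, -213.8, 68.3]
orientation: [-180.0, 0.1, 9.9]
contact_force: [0.8, 0.1, -0.5]
width: 48.9
```

Call:
{"op": "send_rows", "data": {
  "steps": [
    [[0, 0, 0, 0, -0.07, 0, -0.1], [0, 0, 0, 0, -0.03, 0, -0.1], [0, 0, 0, 0, 0, -0.05, -0.1], [0, 0, 0, 0, 0, -0.05, -0.1], [0, 0, 0, 0, 0, 0, -0.1], [0, 0, 0, 0, 0, 0, -0.1]]
  ]
}}

```text
time: 9.28
tcp_pos: [590.8, -225.8, 53.2]
orientation: [-179.9, 0.1, 9.9]
contact_force: [1.2, 0.3, -1.8]
width: 48.4
```

```bash
python3 look.py 10 386 310 250 120
```

```text
[ 5.916e+02 -2.264e+02  5.430e+01  1.800e+02  1.200e+02  9.900e+00
  8.000e-01  2.000e-01 -1.100e+00] 9.4333 48.47456302793232
```

View pics/crop10.png

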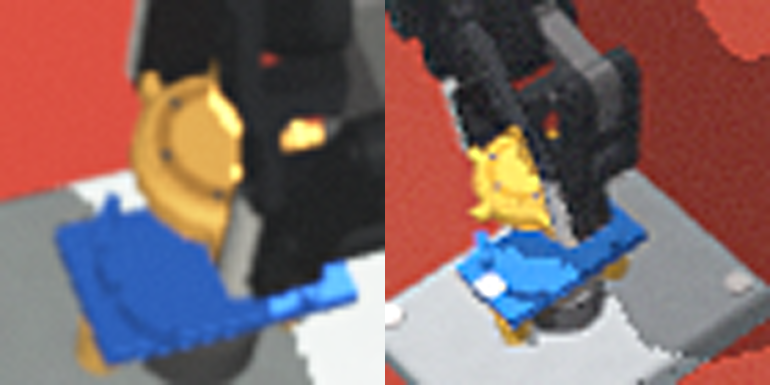

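View pics/wrist10.png

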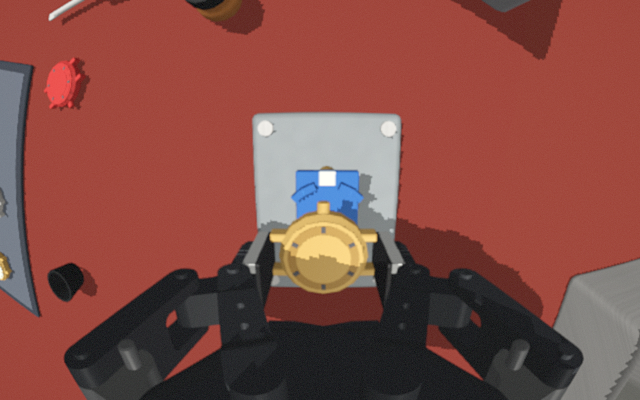

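In the wrist view the crown is at (323.5,205) and the notch at (327.5,179), both square. The nest lies about 1.5 mm to the image right (-y). I'll correct that, descend to just above the walls and look again.

Call:
{"op": "send_rows", "data": {
  "steps": [
    [[0, 0, 0, 0, -0.008, -0.03, -0.1], [0, 0, 0, 0, 0, -0.03, -0.1], [0, 0, 0, 0, 0, -0.03, -0.1], [0, 0, 0, 0, 0, -0.02, -0.1], [0, 0, 0, 0, 0, 0, -0.1], [0, 0, 0, 0, 0, 0, -0.1]]
  ]
}}

```text
time: 9.93
tcp_pos: [591.1, -228.6, 37.5]
orientation: [-180.0, 0.0, 9.8]
contact_force: [-0.0, -0.0, -1.6]
width: 48.7
```

```bash
python3 look.py 11 386 320 250 128; python3 - <<'E'
import cv2
w=cv2.imread("pics/wrist11.png");cv2.imwrite("pics/c11.png",cv2.resize(w[150:300,230:420],None,fx=4,fy=4,interpolation=cv2.INTER_CUBIC))
E
```

```text
[ 5.914e+02 -2.287e+02  3.800e+01  1.800e+02  2.400e+02  9.800e+00
  2.000e-01  2.000e-01 -1.300e+00] 10.0833 48.63609058795992
```

View pics/crop11.png

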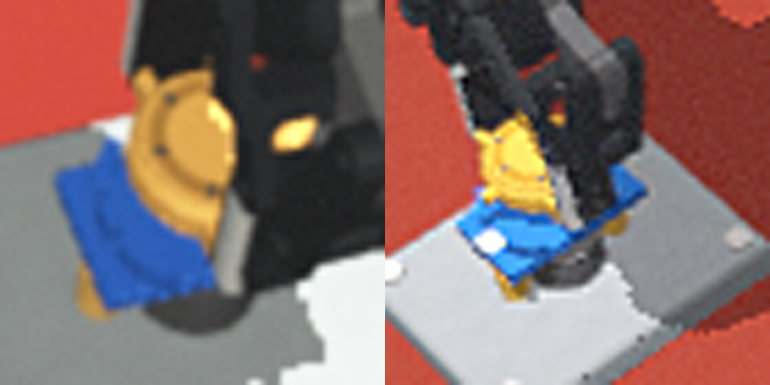

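View pics/c11.png

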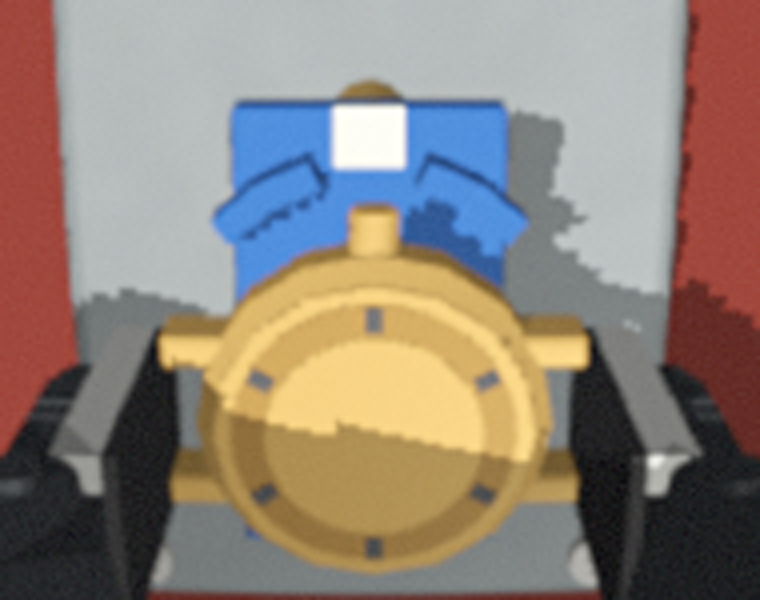

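```bash
python3 - <<'E'
from geo import *
s=optics.snapshot("wrist");T=s["extrinsics"];K=s["camera_matrix"];R,t=T[:3,:3],T[:3,3];o=-R.T@t
print("cam",o.round(1),sense()["tcp_pos"].round(1))
def ray(u,v,z):
    p=np.array(cp(u,v,230,150,4))-K[:2,2];r=np.hypot(*p);th=r/K[0,0]
    d=R.T@np.r_[np.sin(th)*p/r,np.cos(th)];return (o+d*(z-o[2])/d[2])
a=np.radians(9.85);X=np.array([np.cos(a),np.sin(a)]);Y=np.array([-X[1],X[0]])
def rep(n,u,v,z):
    w=ray(u,v,z)[:2]-[591.5,-227.1]; print(n,"along x %.1f y %.1f"%(w@X,w@Y))
rep("plate front (32) z50",369,101,50);rep("z48",369,101,48)
rep("notch white near",369,170,50);rep("wall end tops L",318,155,56);rep("wall R",430,155,56)
rep("plate L edge 18",232,200,50);rep("plate R",505,200,50)
for z in (62,64,66):
    print("underside",z)
    rep("crown tip 25.5 ",374,207,z+9);rep("back ctr",374,433,z+14);rep("lugL front corner",165,335,z+8);rep("lugR",585,335,z+8)
    rep("hole top",374,320,z+13);rep("hole bottom",374,547,z+13)
E
```

```text
cam [ 656.1 -218.6  205.1] [ 591.5 -228.6   38.2]
plate front (32) z50 along x 34.4 y -1.9
z48 along x 34.0 y -1.9
notch white near along x 25.3 y -1.9
wall end tops L along x 28.7 y 4.4
wall R along x 28.7 y -9.5
plate L edge 18 along x 21.3 y 16.0
plate R along x 21.2 y -19.7
underside 62
crown tip 25.5  along x 26.4 y -2.6
back ctr along x 0.5 y -2.6
lugL front corner along x 10.3 y 22.2
lugR along x 10.2 y -27.6
hole top along x 14.3 y -2.6
hole bottom along x -15.7 y -2.5
underside 64
crown tip 25.5  along x 26.9 y -2.6
back ctr along x 1.5 y -2.6
lugL front corner along x 11.1 y 21.8
lugR along x 11.0 y -27.2
hole top along x 15.1 y -2.6
hole bottom along x -14.4 y -2.5
underside 66
crown tip 25.5  along x 27.5 y -2.6
back ctr along x 2.5 y -2.6
lugL front corner along x 11.9 y 21.5
lugR along x 11.8 y -26.8
hole top along x 15.8 y -2.6
hole bottom along x -13.2 y -2.5
```

Relative to the nest, the watch is about 1 mm short along the notch direction and about 0.7 mm too far towards -y. I'll correct both and lower it partway into the pocket.

Call:
{"op": "send_rows", "data": {
  "steps": [
    [[0, 0, 0, 0.006, 0.006, 0, -0.1], [0, 0, 0, 0, 0, -0.015, -0.1], [0, 0, 0, 0, 0, -0.015, -0.1], [0, 0, 0, 0, 0, -0.015, -0.1], [0, 0, 0, 0, 0, -0.01, -0.1], [0, 0, 0, 0, 0, -0.008, -0.1], [0, 0, 0, 0, 0, 0, -0.1]]
  ]
}}

```text
time: 10.72
tcp_pos: [592.0, -227.6, 28.0]
orientation: [-180.0, 0.0, 9.8]
contact_force: [0.1, 0.7, -0.7]
width: 48.7
```

```bash
python3 look.py 12 386 320 250 128; python3 - <<'E'
import cv2
w=cv2.imread("pics/wrist12.png");cv2.imwrite("pics/c12.png",cv2.resize(w[150:300,230:420],None,fx=4,fy=4,interpolation=cv2.INTER_CUBIC))
E
```

```text
[ 5.922e+02 -2.277e+02  2.840e+01  1.800e+02  1.200e+02  9.800e+00
  0.000e+00  2.000e-01 -9.000e-01] 10.8667 48.39659495593447
```

View pics/crop12.png

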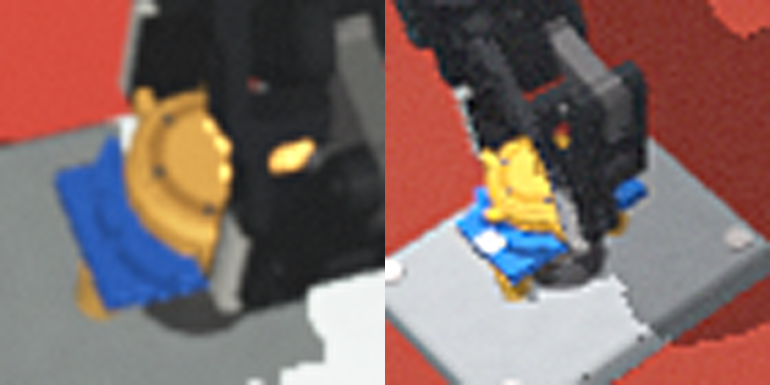

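View pics/c12.png

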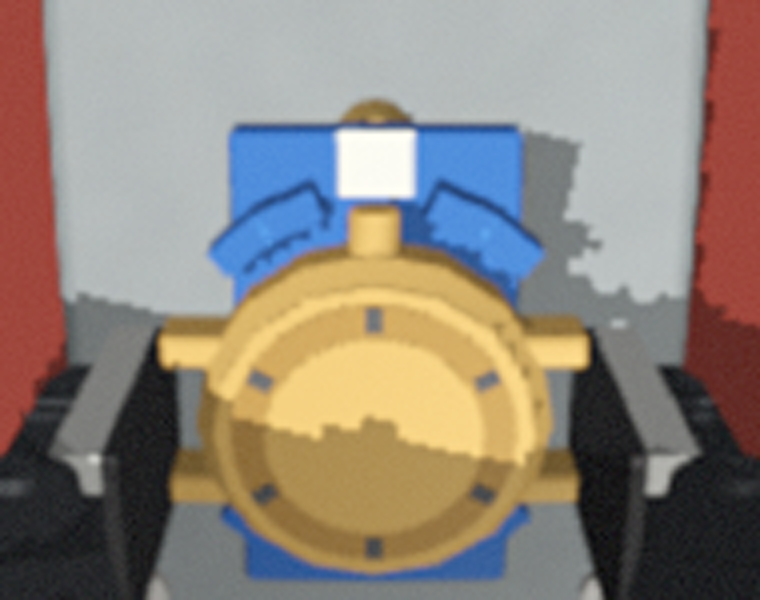

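```bash
python3 - <<'E'
from geo import *
s=optics.snapshot("wrist");T=s["extrinsics"];K=s["camera_matrix"];R,t=T[:3,:3],T[:3,3];o=-R.T@t
def ray(u,v,z):
    p=np.array(cp(u,v,230,150,4))-K[:2,2];r=np.hypot(*p);th=r/K[0,0]
    d=R.T@np.r_[np.sin(th)*p/r,np.cos(th)];return (o+d*(z-o[2])/d[2])
a=np.radians(9.85);X=np.array([np.cos(a),np.sin(a)]);Y=np.array([-X[1],X[0]])
def rep(n,u,v,z):
    w=ray(u,v,z)[:2]-[591.5,-227.1]; print(n,"along x %.1f y %.1f"%(w@X,w@Y))
for z in (48,50):
  rep("plate front (32)",375,127,z);rep("plate rear(-32) bottom edge",375,578,z-6)
  rep("L",230,200,z);rep("R",520,200,z)
for z in (53,55,57):
    print("underside",z)
    rep("crown tip 25.5 ",374,207,z+9);rep("back ctr",374,433,z+14);rep("lugL front corner",165,335,z+8);rep("lugR",585,335,z+8)
    rep("hole top",374,320,z+13);rep("hole bottom",374,547,z+13);rep("rim rear bottom?",374,570,z+11)
E
```

```text
plate front (32) along x 33.6 y -1.9
plate rear(-32) bottom edge along x -34.7 y -1.8
L along x 24.3 y 16.1
R along x 24.3 y -19.9
plate front (32) along x 34.0 y -1.9
plate rear(-32) bottom edge along x -33.4 y -1.8
L along x 24.9 y 15.9
R along x 24.9 y -19.7
underside 53
crown tip 25.5  along x 27.5 y -1.8
back ctr along x 1.8 y -1.7
lugL front corner along x 11.5 y 22.9
lugR along x 11.4 y -26.7
hole top along x 15.5 y -1.8
hole bottom along x -14.4 y -1.7
rim rear bottom? along x -19.0 y -1.7
underside 55
crown tip 25.5  along x 28.1 y -1.8
back ctr along x 2.8 y -1.8
lugL front corner along x 12.3 y 22.5
lugR along x 12.2 y -26.3
hole top along x 16.2 y -1.8
hole bottom along x -13.1 y -1.7
rim rear bottom? along x -17.7 y -1.7
underside 57
crown tip 25.5  along x 28.6 y -1.8
back ctr along x 3.8 y -1.8
lugL front corner along x 13.1 y 22.2
lugR along x 13.0 y -25.9
hole top along x 17.0 y -1.8
hole bottom along x -11.9 y -1.7
rim rear bottom? along x -16.4 y -1.7
```

Relative to the plate, the watch is within about 0.3 mm both ways. Lowering gently in 1 mm steps and watching the force.

Call:
{"op": "send_rows", "data": {
  "steps": [
    [[0, 0, 0, 0, 0, -0.007, -0.1], [0, 0, 0, 0, 0, -0.007, -0.1], [0, 0, 0, 0, 0, -0.007, -0.1], [0, 0, 0, 0, 0, 0, -0.1]]
  ]
}}

```text
time: 11.25
tcp_pos: [592.0, -227.6, 24.9]
orientation: [-180.0, 0.0, 9.8]
contact_force: [0.1, -1.4, -0.9]
width: 48.5
```

Call:
{"op": "send_rows", "data": {
  "steps": [
    [[0, 0, 0, 0, 0, -0.005, -0.1], [0, 0, 0, 0, 0, -0.004, -0.1], [0, 0, 0, 0, 0, 0, -0.1]]
  ]
}}

```text
time: 11.5
tcp_pos: [592.2, -227.7, 23.9]
orientation: [180.0, -0.0, 9.8]
contact_force: [0.1, 0.2, -0.5]
width: 48.7
```

```bash
python3 look.py 13 386 320 250 128; python3 - <<'E'
import cv2
w=cv2.imread("pics/wrist13.png");cv2.imwrite("pics/c13.png",cv2.resize(w[150:300,230:420],None,fx=4,fy=4,interpolation=cv2.INTER_CUBIC))
E
```

```text
[ 5.922e+02 -2.276e+02  2.390e+01  1.800e+02  2.400e+02  9.800e+00
  5.000e-01  4.000e-01 -7.000e-01] 11.65 48.68267682234369
```

View pics/crop13.png

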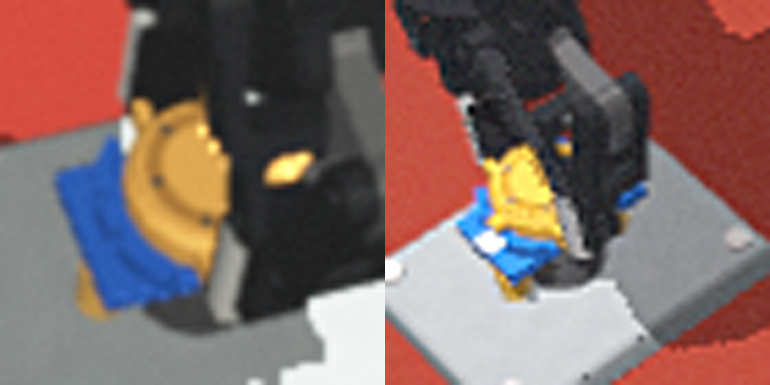

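View pics/c13.png

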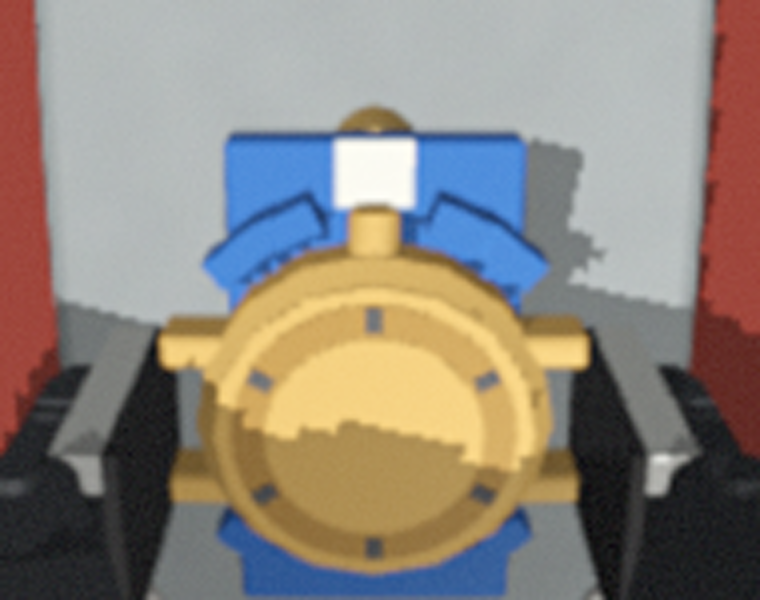

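No contact yet and still aligned: crown column 375, notch 375. Continuing.

Call:
{"op": "send_rows", "data": {
  "steps": [
    [[0, 0, 0, 0, 0, -0.005, -0.1], [0, 0, 0, 0, 0, -0.005, -0.1], [0, 0, 0, 0, 0, 0, -0.1]]
  ]
}}

```text
time: 11.9
tcp_pos: [592.3, -227.7, 22.9]
orientation: [180.0, -0.0, 9.8]
contact_force: [-1.2, 1.5, 4.1]
width: 48.7
```

```bash
python3 -c "
from rig import sense
s=sense();print(s['tcp_pos'].round(2),s['contact_force'].round(1))"
```

```text
[ 592.3  -227.69   22.93] [-1.2  1.5  4.1]
```

Call:
{"op": "send_rows", "data": {
  "steps": [
    [[0, 0, 0, 0, 0, -0.005, -0.1], [0, 0, 0, 0, 0, -0.005, -0.1], [0, 0, 0, 0, 0, 0, -0.1]]
  ]
}}

```text
time: 12.15
tcp_pos: [592.3, -227.7, 21.2]
orientation: [180.0, -0.0, 9.8]
contact_force: [-0.8, 1.4, 4.9]
width: 48.7
```

```bash
python3 look.py 14 386 320 250 128; python3 - <<'E'
import cv2
w=cv2.imread("pics/wrist14.png");cv2.imwrite("pics/c14.png",cv2.resize(w[150:300,230:420],None,fx=4,fy=4,interpolation=cv2.INTER_CUBIC))
E
```

```text
[ 592.3 -227.7   21.2  180.   360.     9.8   -2.2    1.1    5.5] 12.3 48.87191595441946
```

View pics/c14.png

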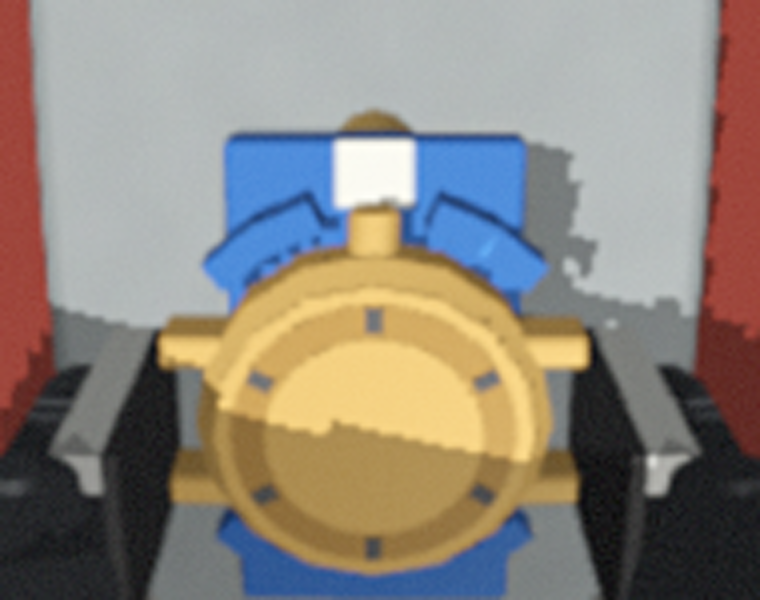

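Contact came at TCP z≈23.7, which puts the underside at about 49.9 mm. The force is in the spring-preload range, so the watch is on the pocket floor and not on the walls. I'll ease up to let the nest rise and then open.

Call:
{"op": "send_rows", "data": {
  "steps": [
    [[0, 0, 0, 0, 0, 0.006, -0.1], [0, 0, 0, 0, 0, 0.006, -0.1], [0, 0, 0, 0, 0, 0, 0.15], [0, 0, 0, 0, 0, 0, 0.25], [0, 0, 0, 0, 0, 0, 0.4], [0, 0, 0, 0, 0, 0, 0.45], [0, 0, 0, 0, 0, 0, 0.45]]
  ]
}}

```text
time: 12.88
tcp_pos: [592.2, -227.7, 22.3]
orientation: [-180.0, 0.0, 9.8]
contact_force: [-0.3, 0.1, -0.6]
width: 61.8
```

```bash
python3 look.py 15 386 320 250 128; python3 - <<'E'
import cv2
w=cv2.imread("pics/wrist15.png");cv2.imwrite("pics/c15.png",cv2.resize(w[150:300,230:420],None,fx=4,fy=4,interpolation=cv2.INTER_CUBIC))
E
```

```text
[ 5.922e+02 -2.277e+02  2.250e+01  1.800e+02  0.000e+00  9.800e+00
 -1.000e-01  4.000e-01  2.000e-01] 13.0333 61.89737103534736
```

View pics/c15.png

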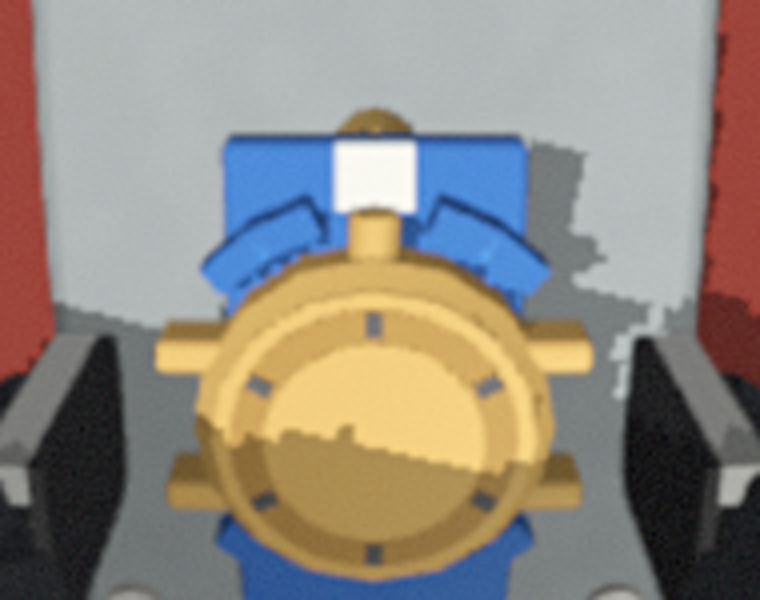

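View pics/crop15.png

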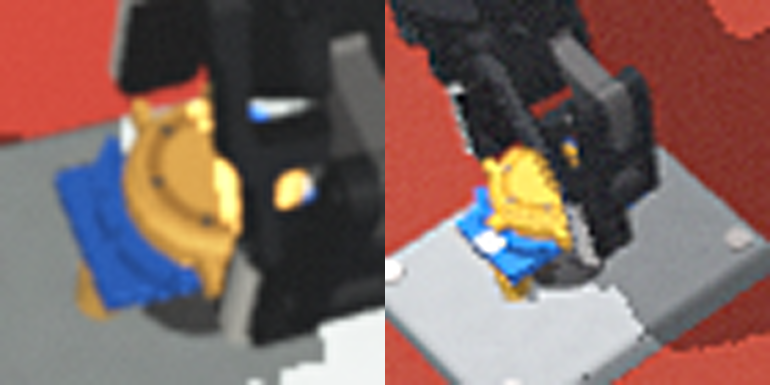

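Released, with the watch in the pocket and the crown at the notch. Lifting clear and checking the seating.

Call:
{"op": "send_rows", "data": {
  "steps": [
    [[0, 0, 0, 0, 0, 0.03, 0.5], [0, 0, 0, 0, 0, 0.06, 0.5], [0, 0, 0, 0, 0, 0.1, 0.3], [0, 0, 0, 0, 0, 0.12, 0], [0, 0, 0, 0, 0, 0.1, -1], [0, 0, 0, 0, 0, 0, -1], [0, 0, 0, 0, 0, 0, -1], [0, 0, 0, 0, 0, 0, -1], [0, 0, 0, 0, 0, 0, -1]]
  ]
}}

```text
time: 13.78
tcp_pos: [591.6, -227.4, 83.4]
orientation: [-180.0, 0.1, 9.8]
contact_force: [0.7, 0.3, 0.1]
width: 0.1
```

```bash
python3 look.py 16 386 320 250 128; python3 - <<'E'
import cv2
w=cv2.imread("pics/wrist16.png");cv2.imwrite("pics/c16.png",cv2.resize(w[150:300,230:420],None,fx=4,fy=4,interpolation=cv2.INTER_CUBIC))
E
```

```text
[ 5.917e+02 -2.275e+02  8.340e+01  1.800e+02  1.000e-01  9.800e+00
  1.000e-01 -2.000e-01 -4.000e-01] 13.9333 0.19116242958828747
```

View pics/c16.png

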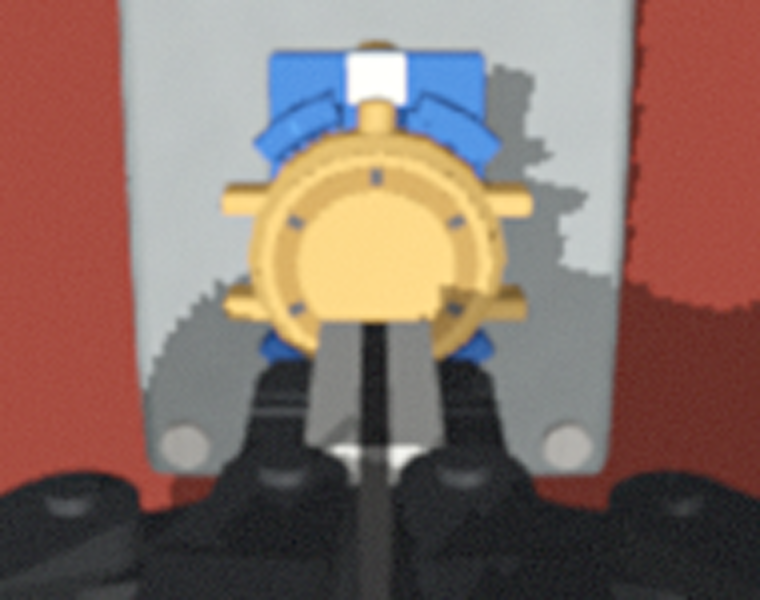

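View pics/crop16.png

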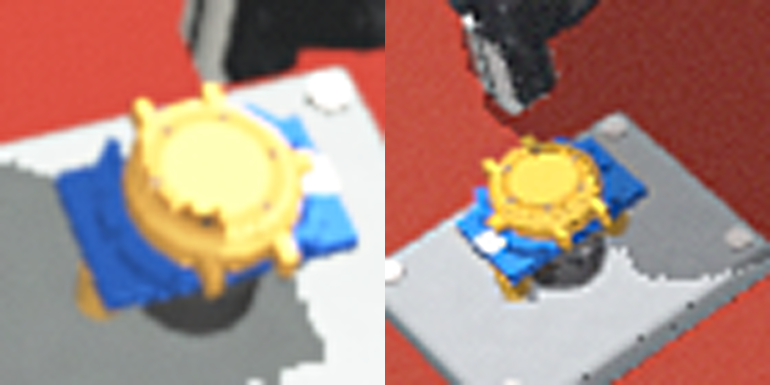

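The watch is flat in the pocket, with the crown over the white notch and the nest up. Next I'll find the height of the shut fingertips.

```bash
python3 - <<'E'
from geo import *
S=optics.snapshot("scene");D=optics.snapshot("side")
for z in (83,90,95,100,105,110):
    p=[[592+dx,-227.5+dy,z] for dx,dy in((-11,0),(11,0))]
    print(z,((proj(D,p)-[351,285])*5.5).round(0).tolist(),((proj(S,p)-[215,93])*5.5+[385,0]).round(0).tolist())
E
```

```text
83 [[178.0, 120.0], [273.0, 113.0]] [[558.0, 124.0], [504.0, 149.0]]
90 [[182.0, 102.0], [277.0, 95.0]] [[555.0, 111.0], [500.0, 136.0]]
95 [[185.0, 89.0], [280.0, 82.0]] [[552.0, 101.0], [497.0, 126.0]]
100 [[187.0, 76.0], [283.0, 68.0]] [[550.0, 91.0], [494.0, 116.0]]
105 [[190.0, 62.0], [287.0, 55.0]] [[547.0, 81.0], [491.0, 106.0]]
110 [[192.0, 49.0], [290.0, 41.0]] [[545.0, 71.0], [489.0, 96.0]]
```

Call:
{"op": "send_rows", "data": {
  "steps": [
    [[0, 0, 0, 0, 0, -0.04, -1], [0, 0, 0, 0, 0, -0.06, -1], [0, 0, 0, 0, 0, -0.05, -1], [0, 0, 0, 0, 0, -0.03, -1], [0, 0, 0, 0, 0, -0.015, -1], [0, 0, 0, 0, 0, 0, -1], [0, 0, 0, 0, 0, 0, -1]]
  ]
}}

```text
time: 14.62
tcp_pos: [592.3, -227.7, 54.9]
orientation: [180.0, 0.0, 9.8]
contact_force: [0.3, 0.2, 0.8]
width: 0.1
```

```bash
python3 look.py 17 386 320 250 128; python3 - <<'E'
import cv2
w=cv2.imread("pics/wrist17.png");cv2.imwrite("pics/c17.png",cv2.resize(w[150:300,230:420],None,fx=4,fy=4,interpolation=cv2.INTER_CUBIC))
E
```

```text
[ 592.5 -227.7   55.4  180.   360.     9.8   -0.     0.8   -0. ] 14.7667 -0.1275424455599233
```

View pics/crop17.png

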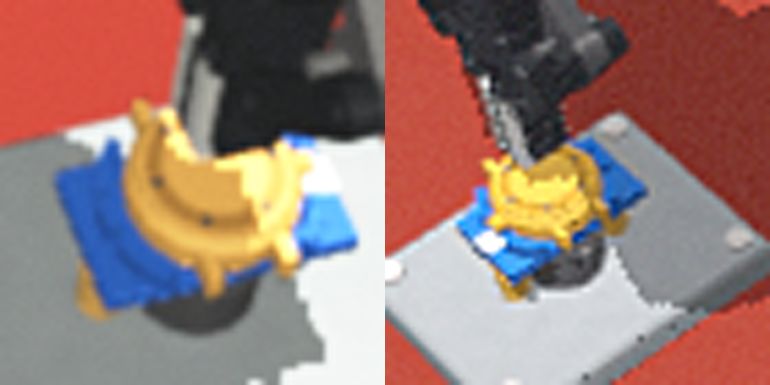

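View pics/c17.png

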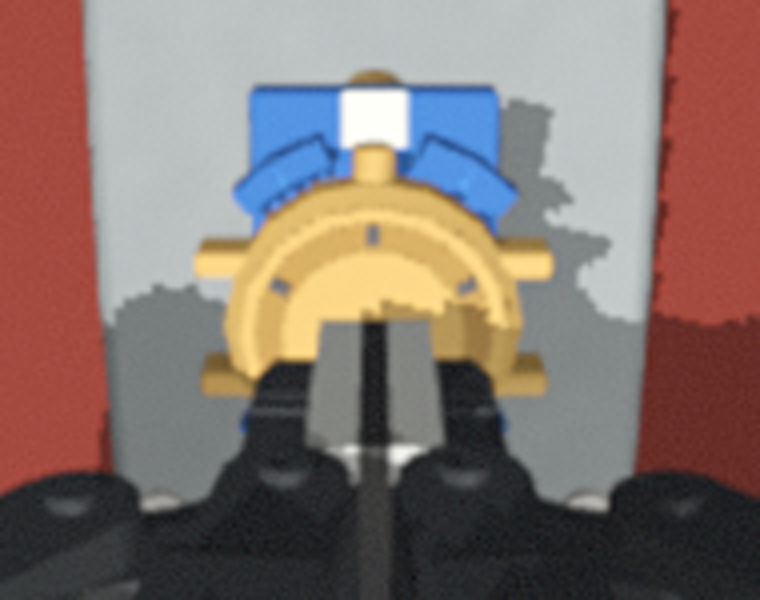

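Tips are centred and about 8–10 mm above the back. Approaching at about 10 mm/s.

Call:
{"op": "send_rows", "data": {
  "steps": [
    [[0, 0, 0, 0, 0, -0.0055, -1], [0, 0, 0, 0, 0, -0.0055, -1], [0, 0, 0, 0, 0, -0.0055, -1], [0, 0, 0, 0, 0, -0.0055, -1], [0, 0, 0, 0, 0, -0.0055, -1], [0, 0, 0, 0, 0, -0.0055, -1], [0, 0, 0, 0, 0, -0.0055, -1], [0, 0, 0, 0, 0, 0, -1]]
  ]
}}

```text
time: 15.43
tcp_pos: [592.1, -227.6, 48.9]
orientation: [-180.0, 0.0, 9.8]
contact_force: [-0.2, -0.5, 0.1]
width: 0.0
```

Call:
{"op": "send_rows", "data": {
  "steps": [
    [[0, 0, 0, 0, 0, -0.0055, -1], [0, 0, 0, 0, 0, -0.0055, -1], [0, 0, 0, 0, 0, -0.0055, -1], [0, 0, 0, 0, 0, 0, -1]]
  ]
}}

```text
time: 15.77
tcp_pos: [592.1, -227.6, 46.5]
orientation: [-180.0, 0.0, 9.8]
contact_force: [-0.7, -0.2, 0.1]
width: 0.1
```

Call:
{"op": "send_rows", "data": {
  "steps": [
    [[0, 0, 0, 0, 0, -0.005, -1], [0, 0, 0, 0, 0, -0.005, -1], [0, 0, 0, 0, 0, -0.005, -1], [0, 0, 0, 0, 0, 0, -1]]
  ]
}}

```text
time: 16.1
tcp_pos: [592.1, -227.6, 44.3]
orientation: [-180.0, 0.0, 9.8]
contact_force: [-0.1, -0.2, -0.6]
width: 0.1
```

Call:
{"op": "send_rows", "data": {
  "steps": [
    [[0, 0, 0, 0, 0, -0.005, -1], [0, 0, 0, 0, 0, -0.005, -1], [0, 0, 0, 0, 0, 0, -1]]
  ]
}}

```text
time: 16.35
tcp_pos: [592.1, -227.6, 42.8]
orientation: [-180.0, 0.0, 9.8]
contact_force: [0.2, -0.4, -0.4]
width: 0.2
```

Call:
{"op": "send_rows", "data": {
  "steps": [
    [[0, 0, 0, 0, 0, -0.005, -1], [0, 0, 0, 0, 0, -0.005, -1], [0, 0, 0, 0, 0, 0, -1]]
  ]
}}

```text
time: 16.6
tcp_pos: [592.1, -227.6, 41.3]
orientation: [-180.0, 0.0, 9.8]
contact_force: [0.7, 0.2, -0.1]
width: -0.2
```

Call:
{"op": "send_rows", "data": {
  "steps": [
    [[0, 0, 0, 0, 0, -0.005, -1], [0, 0, 0, 0, 0, -0.005, -1], [0, 0, 0, 0, 0, 0, -1]]
  ]
}}

```text
time: 16.85
tcp_pos: [592.1, -227.6, 39.8]
orientation: [-180.0, 0.0, 9.8]
contact_force: [-0.4, -0.4, -1.0]
width: 0.1
```

```bash
python3 look.py 18 386 320 250 128
```

```text
[ 5.922e+02 -2.276e+02  3.990e+01  1.800e+02  1.200e+02  9.800e+00
  2.000e-01 -2.000e-01 -3.000e-01] 17.0 -0.02001679707004956
```

View pics/crop18.png

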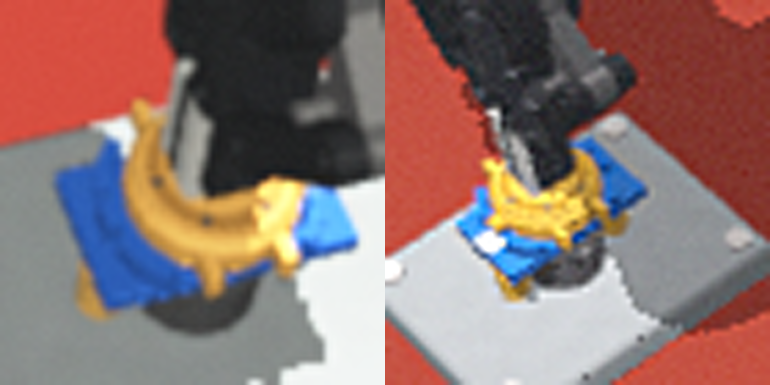

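The tips are almost touching. Continuing in small steps.

Call:
{"op": "send_rows", "data": {
  "steps": [
    [[0, 0, 0, 0, 0, -0.005, -1], [0, 0, 0, 0, 0, -0.005, -1], [0, 0, 0, 0, 0, 0, -1]]
  ]
}}

```text
time: 17.25
tcp_pos: [592.4, -227.7, 38.9]
orientation: [180.0, -0.0, 9.8]
contact_force: [-1.5, 1.0, 3.8]
width: 0.1
```

Call:
{"op": "send_rows", "data": {
  "steps": [
    [[0, 0, 0, 0, 0, -0.005, -1], [0, 0, 0, 0, 0, -0.005, -1], [0, 0, 0, 0, 0, 0, -1]]
  ]
}}

```text
time: 17.5
tcp_pos: [592.4, -227.7, 37.3]
orientation: [180.0, -0.0, 9.8]
contact_force: [-1.7, 0.8, 4.1]
width: -0.0
```

Call:
{"op": "send_rows", "data": {
  "steps": [
    [[0, 0, 0, 0, 0, -0.005, -1], [0, 0, 0, 0, 0, -0.005, -1], [0, 0, 0, 0, 0, 0, -1]]
  ]
}}

```text
time: 17.75
tcp_pos: [592.4, -227.7, 35.8]
orientation: [180.0, -0.0, 9.8]
contact_force: [-0.7, 1.1, 6.2]
width: -0.1
```

Contact came at TCP z≈39 and the force is following the spring, so the stop should be at z≈29.

Call:
{"op": "send_rows", "data": {
  "steps": [
    [[0, 0, 0, 0, 0, -0.005, -1], [0, 0, 0, 0, 0, -0.005, -1], [0, 0, 0, 0, 0, -0.005, -1], [0, 0, 0, 0, 0, -0.005, -1], [0, 0, 0, 0, 0, 0, -1]]
  ]
}}

```text
time: 18.17
tcp_pos: [592.4, -227.7, 33.2]
orientation: [180.0, -0.0, 9.8]
contact_force: [-2.7, 1.7, 7.4]
width: -0.2
```

Call:
{"op": "send_rows", "data": {
  "steps": [
    [[0, 0, 0, 0, 0, -0.005, -1], [0, 0, 0, 0, 0, -0.005, -1], [0, 0, 0, 0, 0, 0, -1]]
  ]
}}

```text
time: 18.42
tcp_pos: [592.4, -227.7, 31.9]
orientation: [180.0, -0.0, 9.8]
contact_force: [-2.4, 1.4, 7.4]
width: 0.2
```

```bash
python3 look.py 19 386 320 250 128
```

```text
[ 592.4 -227.8   31.9  180.   360.     9.8   -2.5    1.9    8.7] 18.5667 0.2459024270499619
```

View pics/crop19.png

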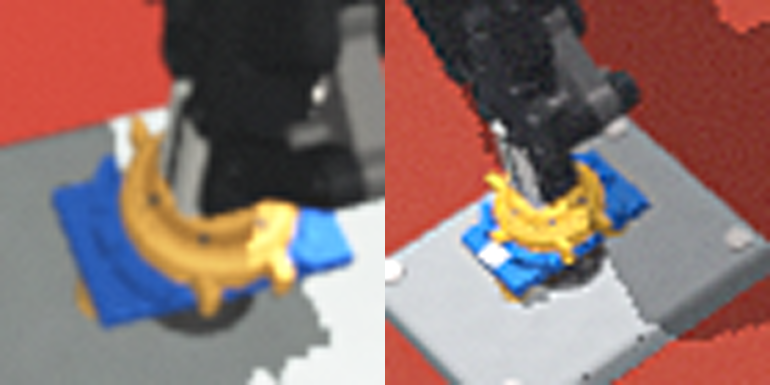

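The nest is going down level with the watch in place, at about 7 mm of travel. Continuing to the stop in finer steps.

Call:
{"op": "send_rows", "data": {
  "steps": [
    [[0, 0, 0, 0, 0, -0.005, -1], [0, 0, 0, 0, 0, -0.005, -1], [0, 0, 0, 0, 0, 0, -1]]
  ]
}}

```text
time: 18.82
tcp_pos: [592.4, -227.8, 30.5]
orientation: [180.0, -0.0, 9.8]
contact_force: [-2.4, 2.4, 9.7]
width: -0.1
```

Call:
{"op": "send_rows", "data": {
  "steps": [
    [[0, 0, 0, 0, 0, -0.004, -1], [0, 0, 0, 0, 0, -0.004, -1], [0, 0, 0, 0, 0, 0, -1]]
  ]
}}

```text
time: 19.07
tcp_pos: [592.4, -227.8, 29.5]
orientation: [180.0, -0.0, 9.8]
contact_force: [-3.4, 2.4, 9.6]
width: -0.2
```

```bash
python3 -c "
from rig import sense
s=sense();print(s['tcp_pos'].round(2),s['contact_force'].round(1))"
```

```text
[ 592.44 -227.76   29.52] [-3.4  2.4  9.6]
```

Call:
{"op": "send_rows", "data": {
  "steps": [
    [[0, 0, 0, 0, 0, -0.003, -1], [0, 0, 0, 0, 0, -0.003, -1], [0, 0, 0, 0, 0, 0, -1]]
  ]
}}

```text
time: 19.32
tcp_pos: [592.5, -227.8, 29.3]
orientation: [179.9, -0.1, 9.8]
contact_force: [-4.5, 2.1, 12.2]
width: -0.0
```

Call:
{"op": "send_rows", "data": {
  "steps": [
    [[0, 0, 0, 0, 0, -0.003, -1], [0, 0, 0, 0, 0, 0, -1]]
  ]
}}

```text
time: 19.48
tcp_pos: [592.5, -227.8, 29.3]
orientation: [179.9, -0.1, 9.8]
contact_force: [-5.6, 3.7, 15.3]
width: 0.3
```

```bash
python3 -c "
from rig import sense
s=sense();print(s['tcp_pos'].round(2),s['contact_force'].round(1))"
```

```text
[ 592.49 -227.8    29.25] [-5.6  3.7 15.3]
```

TCP z has stopped at 29.3 while the force climbs, so this is the hard stop, at about 15 N. One more small increment for margin, then hold and check.

Call:
{"op": "send_rows", "data": {
  "steps": [
    [[0, 0, 0, 0, 0, -0.002, -1], [0, 0, 0, 0, 0, 0, -1], [0, 0, 0, 0, 0, 0, -1], [0, 0, 0, 0, 0, 0, -1], [0, 0, 0, 0, 0, 0, -1], [0, 0, 0, 0, 0, 0, -1]]
  ]
}}

```text
time: 19.98
tcp_pos: [592.5, -227.8, 29.2]
orientation: [179.9, -0.1, 9.8]
contact_force: [-6.6, 4.4, 16.5]
width: 0.1
```

```bash
python3 look.py 20 386 320 250 128; python3 - <<'E'
import cv2
w=cv2.imread("pics/wrist20.png");cv2.imwrite("pics/c20.png",cv2.resize(w[150:300,230:420],None,fx=4,fy=4,interpolation=cv2.INTER_CUBIC))
E
```

```text
[ 592.5 -227.8   29.2  179.9  359.9    9.8   -6.     3.9   16.4] 20.1333 -0.2128394569345651
```

View pics/crop20.png

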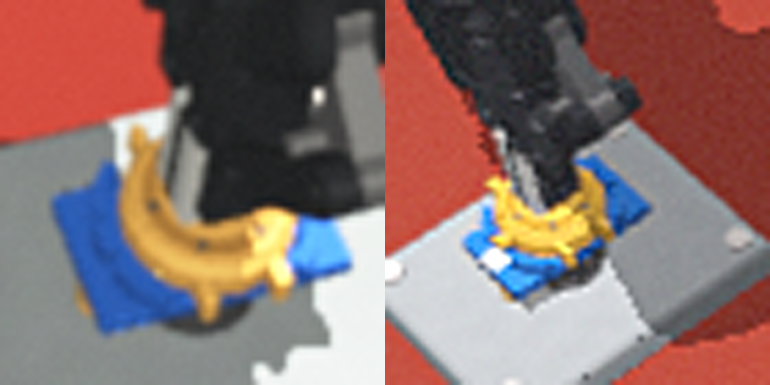

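View pics/c20.png

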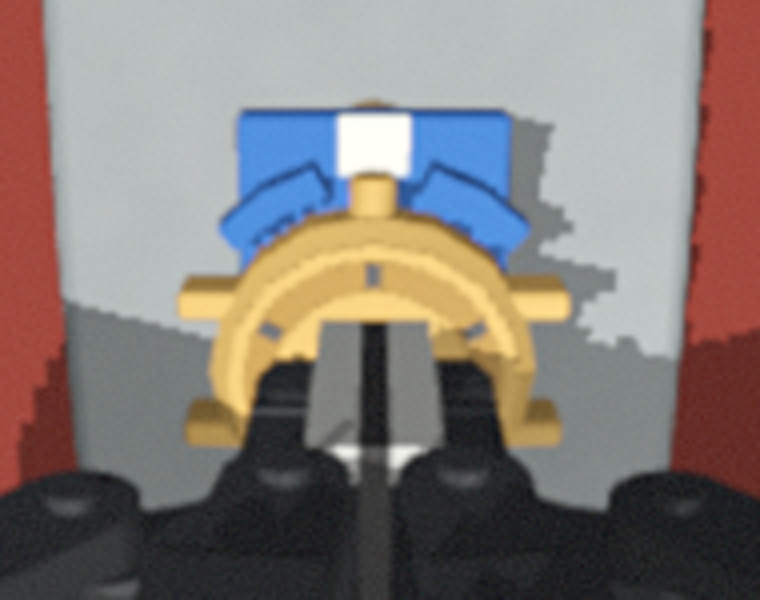

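The hold is steady at 16.4 N with TCP z at 29.2. The watch is level in the pocket with the crown over the notch. Handing in.

```bash
python3 -c "
from rig import sense,job
print(job.sign_off());s=sense();print(s['time'],s['tcp_pos'].round(2),s['contact_force'].round(1))"
```

```text
the job is handed in; nothing more can be done
None
the job is handed in; nothing more can be done
```

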